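# Shut off the tester drain and bin the oily plugs in the press-and-turn waste jug

## Task

Shut the pressure tester's drain by turning its lock collar clockwise until the white pointer and brass spout stand at the red locked mark, and only then lift the drip pot off its stand by the handle, keeping it upright, and set it down in the middle of the blue mat. Open the blue waste jug (push its red child-resistant cap down hard while turning it anticlockwise; never wrench it while it is still locked), lay the cap right way up in the middle of the white dish, and drop all the spent copper plugs, however many there are, into the jug. Leave the other things on the bench where they are, and leave the jug open.

Things in the scene. Friction and masses are not known exactly. Their poses are not given: they have to be found in the camera images.
- collar (a joint): Steel lock collar of the drain on the tester's dark deck (deck 110 mm above the bench): upright cylinder 52 mm across, 2 to 38 mm above the deck, turning about a vertical axis. Value in rad: 0 open, grows clockwise seen from above; the locked mark (red line on the deck) is at 1.20, with overrun to a stop at 1.50. Stays where left (friction 0.12 N m).
- collar_grip (a point): Point on the collar's axis, 2 mm below its top. A brass spout arm 80 mm long, 4 to 12 mm above the deck, sticks out of the collar's foot and turns with it: open, its end stands over the drip pot; locked, it is swung clear. Fingers may close on the collar in any direction with their tips 15 mm or more above the deck. A fixed stem ends level with the collar's top.
- pot: Aluminium drip pot, 90 mm across the rim, 60 mm high, about 0.35 kg, with a fixed black bail handle: a level bar 96 mm long (along its x), 12 mm wide (y), 14 mm high, its centre 125 mm above the underside. Origin: centre of the underside, z up. Starts on the tester's drip stand, a steel disc 110 mm across with its top 30 mm above the bench, 110 mm from the collar's axis.
- pad: Blue mat fixed on the bench, 140 x 140 x 4 mm: where the pot must go. Origin: centre of the underside (top surface 4 mm higher).
- jug: Fixed blue round waste jug, hollow, 130 mm across, on a black foot 170 mm across; shoulder 105 to 128 mm high, handle loop on its +x side, neck 52 mm across. Mouth 45 mm wide, ringed by a black sprung seal whose top is 177 mm above the bench with the cap off. Origin: on the neck's axis at bench level, z up. Inner floor 8 mm above the bench, with a cone 20 mm high in its middle.
- cap: Loose red cap 70 mm across, 60 g. Origin: centre of its underside, z up. Its flat top is 34 mm above; on it stands a grip rib 56 mm long (along its x), 18 mm wide, 28 mm high (34 to 62 mm above the origin); white pointer at the rib's -x end. Closed, its origin is 143 mm above the jug's and its x along the jug's x. Turning it to open takes a press: see cap_top.
- cap_top (a point): Centre of the cap's flat top (foot of the rib, 34 mm above the cap's origin). To open, press the cap down 5 to 8 mm (8 N to start, then 1.2 N per mm; stops at 8 mm, 18 N), keep it down and turn it anticlockwise seen from above (+yaw) by 1.0 to 2.4 rad; it then springs up and lifts straight off. Unpressed (under 4 mm) it is locked, and forcing it with over 100 N breaks it. Clockwise is blocked.
- dish: Fixed white square dish for the cap, 140 x 140 mm, rim 12 mm high, wall 4 mm. Origin: centre of the underside; inner floor 4 mm higher.
- plug1: Spent copper plug standing upright on the bench, 32 mm high, 60 g: round foot 26 mm across and 12 mm high, above it a square head 18 x 18 mm (sides along its x and y) and 20 mm high. Origin: centre of the foot's underside, z up. May be absent (3 to 5 of plug1..plug5 are there). To be dropped into the jug's mouth.
- plug2: Spent copper plug standing upright on the bench, 32 mm high, 60 g: round foot 26 mm across and 12 mm high, above it a square head 18 x 18 mm (sides along its x and y) and 20 mm high. Origin: centre of the foot's underside, z up. May be absent (3 to 5 of plug1..plug5 are there). To be dropped into the jug's mouth.
- plug3: Spent copper plug standing upright on the bench, 32 mm high, 60 g: round foot 26 mm across and 12 mm high, above it a square head 18 x 18 mm (sides along its x and y) and 20 mm high. Origin: centre of the foot's underside, z up. May be absent (3 to 5 of plug1..plug5 are there). To be dropped into the jug's mouth.
- plug4: Spent copper plug standing upright on the bench, 32 mm high, 60 g: round foot 26 mm across and 12 mm high, above it a square head 18 x 18 mm (sides along its x and y) and 20 mm high. Origin: centre of the foot's underside, z up. May be absent (3 to 5 of plug1..plug5 are there). To be dropped into the jug's mouth.
- plug5: Spent copper plug standing upright on the bench, 32 mm high, 60 g: round foot 26 mm across and 12 mm high, above it a square head 18 x 18 mm (sides along its x and y) and 20 mm high. Origin: centre of the foot's underside, z up. May be absent (3 to 5 of plug1..plug5 are there). To be dropped into the jug's mouth.
- union: Bystander, not to be moved: clean steel union, 28 mm across, 42 mm high, with a white end, standing among the plugs. Origin near its underside.
- ringweight: Bystander, not to be moved: steel ring weight 90 mm across, 12 mm high. Origin near its underside.
- driver: Bystander, not to be moved: screwdriver lying on the bench. Origin near its underside.
- grease: Bystander, not to be moved: jar 56 mm across, 60 mm high. Origin near its underside.
- spray: Bystander, not to be moved: bottle 56 mm across, 160 mm high, yellow cap. Origin near its underside.
- spanner: Bystander, not to be moved: wrench lying on the bench. Origin near its underside.

How it is judged (in metres and radians):
On the way, in this order (a step that is already met when the one before it is completed fails the run):
1. the drain collar is turned to its locked mark, the pot still on its stand (value of joint collar between 1.08 and 1.32 rad and height (world z) of pot below 0.06 m), for 0.2 s.
2. the pot is lifted off its stand (height (world z) of pot above 0.06 m), for 0.1 s.
At the end, for the whole second after the job is handed in: The collar is within 0.12 rad of its locked mark; the pot stands upright on the blue mat, its centre within 35 mm of the mat's centre; the cap lies right way up in the white dish, within 35 mm of its centre; every spent plug present is inside the jug; all at rest (value of joint collar between 1.08 and 1.32 rad and horizontal distance between pot and pad below 0.035 m and angle between pot's own z axis and vertical below 0.1 rad and z of pot in the frame of pad between -0.002 and 0.01 m and linear speed of each of pot, cap below 0.02 m/s and horizontal distance between cap and dish below 0.035 m and angle between cap's own z axis and vertical below 0.12 rad and z of cap in the frame of dish below 0.012 m and horizontal distance between each of plug1, plug2, plug3, plug4, plug5 and jug below 0.064 m and z of each of plug1, plug2, plug3, plug4, plug5 in the frame of jug below 0.1 m and linear speed of each of plug1, plug2, plug3, plug4, plug5 below 0.03 m/s); the robot touches nothing.
It fails at once if the cap is forced: over 100 N between cap and jug (contact force between cap and jug above 100 N).
It fails at once if a bystander is moved by more than 30 mm (distance of any of union, ringweight, driver, grease, spray, spanner from where it was at the start of the episode above 0.03 m).
It fails at once if the drip pot is tipped by more than 0.4 rad (angle between pot's own z axis and vertical above 0.4 rad).
Of plug1, plug2, plug3, plug4, plug5 only 3 to 5 are there at a start; the rules pass over those that are not, and their reading is None.
At some moment in a run one of plug1, plug2, plug3, plug4, plug5 may be knocked a few centimetres aside while the robot is not near it.
It also fails if it takes over 210 s, if anything falls off the work surface, if the arm or the gripper's body presses on something with over 40 N, if the wrist force passes 120 N, or if a joint passes its speed limit or range.

## Robot

A 6-joint arm with a two-finger parallel gripper is mounted at the origin on the work surface. World frame = base frame: x ahead of the robot, y to its left, z up, the work surface at z = 0. Lengths are in mm, angles in rad, forces in N, time in s.
With the tool pointing down it reaches from about 275 to 750 mm from the base axis. Payload 10.2 kg.
Tool frame: the origin (TCP) lies between the finger pads; the fingertips stand 17 mm ahead of it and the grasp point (between the pads) lies 2 mm behind it; z points along the fingers, y is the line along which they close (so a half turn about z gives the same grasp; the last joint's range is limited). The gripper opens to 85 mm and grips with 20 to 120 N. Pads are 22 mm wide; open, the fingers measure 114 mm over their backs; the gripper's body (76 mm by 85 mm) begins 54 mm behind the grasp point. The pads swing forward as they close: fully open they stand 13 mm farther back than shut.
Start: joints at [-1.401, 0.313, 1.498, -0, 1.331, -0.223], TCP at [200.946, -485.028, 248.294] pointing down, gripper open.
Joint ranges: [-2.94, 2.94], [-0.97, 2.17], [0.19, 2.56], [-1.23, 4.37], [0.02, 3.11], [-2.88, 2.88]. Speed limits (rad/s): [2.39, 2.39, 3.01, 3.14, 3.14, 3.14].

## Interface

Orientations are given as a unit quaternion [w, x, y, z].
In Python, from rig import * gives the robot as it stands.
- The arm moves only by the tool step_arm, never from a script. Its argument "commands" is text: rows parted by semicolons, each of 7 numbers parted by spaces: the opening, from 0 (shut) to 1 (fully open), then the shift along the tool's x, y, z in cm, then the turn, a rotation vector about the tool's x, y, z in rad. In form: hand x y z rx ry rz; .... A call has 1 to 20 rows; each row is the pose to reach, as a shift and turn from the pose commanded when the call began, along the tool's axes at that moment; what a row does not reach only later rows make up. A row lasts 1/12 s, in which the tool goes at most 41.7 mm and 7.16 degrees, less where a joint would pass 70% of its speed; a pose out of reach is approached as far as the arm can. A call with a gripper value outside its range is refused whole. The fingers move at their own pace and stop on an object; "newtons" is the grip in N (left out, the last holds). Time passes only in rows, so rows that repeat a pose let the fingers close. It gives the time, the measured TCP pose, the force, the opening and the grip force at its end, in the units of the state.
- sense(): the state, without advancing time (a new reading comes with each control period).
- capture(name): name is "scene" or "side" or "wrist"; returns the picture (400x640x3 uint8, red, green, blue); there is no depth.
- camera_model(name): a dict with "mtx" (3x3 intrinsics, pixels), "k1" (the pictures are not rectified: a ray, as slopes to the right and down, at radius r is drawn at 1 + k1 r^2 times it, then the intrinsics apply), "eye" and "rotation" of the camera in the world. Camera axes: x right, y down, z forward; pixel columns grow to the right and rows downward; lengths in mm; the calibration is good to about 2 mm. A picture is of the moment at which its call begins: read the wrist's pose just before it. camera_model takes no time and is no camera call; for the wrist camera it gives the pose at the moment of the call.
- finish_job(): hands the job in; it is judged then, once.
Trained networks look in the newest picture that a camera, given by its name, has taken for a name from the list of things; names that differ only in an ending like _2 or _b are one class to them, and where a whole thing is asked for, a point or a joint stands for the part that bears it (a point fixed in the world has none). Each returns a list of dicts, best first, with "score" (0 to 1); they miss things now and then, are a little off and sometimes report something else, mostly with a low value. They report only what shows in the picture. A call takes as long as a camera call.
- search_frame(camera, label): "rect" ([centre column, centre row, width, height] in pixels, round what is visible of it).
- trace(camera, label): "mask" (400x640 bool, what is visible of it) and "rect" ([centre column, centre row, width, height] in pixels, round what is visible of it).
- spot_point(camera, label): "xy" ([column, row] in pixels: a listed point, or the origin of a listed thing).
The state is a dict: "time_s": time; "joints": joint angles; "dq": joint speeds; "tau": joint torques, N m; "eef_pos": TCP position; "ee_rot": TCP orientation; "force": force on the tool from outside, world axes, zero at the start; "wrist_torque": the same for the moment, N m; "grip_width": opening from 0.0 (shut) to 1.0 (fully open); "grip_force": force on a finger pad.
Only numpy, scipy, OpenCV 4.12 (cv2) and the standard library are available. Lean on these libraries where they do the work, as an engineer would, in place of code of your own. Each camera call takes 0.05 s, during which the arm holds its last target. There are 200 camera calls.

## Working session

There is one attempt and no reset: what is moved stays moved. The work goes in short steps, Python scripts to look and compute and a tool call to move; the robot and the scene stay as the last step left them, time stands still between calls to the robot, and variables do not carry over. Pictures are saved under pics/ and viewed, at most 14 in all, crops included, and the job is handed in when it is done.

Besides the shell and the picture viewer there is one more tool, called after ">>>" by a JSON object that holds its "fn" and its "kwargs", one argument or row to a line. step_arm: Moves the arm, as the interface text tells. Its arguments: {"type":"object","properties":{"commands":{"type":"string"},"newtons":{"type":"number"}},"required":["commands"]}

```bash
ls; mkdir -p pics
cat > h.py <<'E'
from rig import *
import numpy as np, cv2
from scipy.spatial.transform import Rotation as R
def ray(cm,px):
    K=np.array(cm["mtx"]);k1=cm["k1"]
    d=np.array([(px[0]-K[0,2])/K[0,0],(px[1]-K[1,2])/K[1,1]]);u=d.copy()
    for _ in range(20): u=d/(1+k1*(u@u))
    v=np.array(cm["rotation"])@np.array([u[0],u[1],1.0]); return np.array(cm["eye"]),v
def onz(cm,px,z):
    e,v=ray(cm,px); return e+v*(z-e[2])/v[2]
def proj(cm,p):
    K=np.array(cm["mtx"]);c=np.array(cm["rotation"]).T@(np.array(p,float)-np.array(cm["eye"]))
    u=c[:2]/c[2];u=u*(1+cm["k1"]*(u@u));return K[0,0]*u[0]+K[0,2],K[1,1]*u[1]+K[1,2]
def tri(obs):
    A=np.zeros((3,3));b=np.zeros(3)
    for cm,px in obs:
        e,v=ray(cm,px);v=v/np.linalg.norm(v);P=np.eye(3)-np.outer(v,v);A+=P;b+=P@e
    return np.linalg.solve(A,b)
def snap(cam,name=None):
    cm=camera_model(cam);im=capture(cam)
    if name: cv2.imwrite(f"pics/{name}.png",im[:,:,::-1])
    return cm,im
def pose():
    s=sense();q=s["ee_rot"];return np.array(s["eef_pos"]),R.from_quat([q[1],q[2],q[3],q[0]])
def rel(target,ang=None):
    "shift in tool cm to reach a world TCP target"
    p,r=pose();return np.round(r.inv().apply(np.array(target)-p)/10,2)
E
cat > a.py <<'E'
from h import *
for c in ("scene","side"):
    cm,im=snap(c,c+"0"); print(c,np.round(cm["eye"]),np.round(cm["rotation"],2).tolist(),cm["k1"])
    for l in ["collar_grip","pot","pad","jug","cap","cap_top","dish"]:
        r=spot_point(c,l)[:2]; print(l,[(np.round(x["xy"],1).tolist(),round(x["score"],2)) for x in r])
    r=spot_point(c,"plug1"); print("plug",[(np.round(x["xy"],1).tolist(),round(x["score"],2),onz(cm,x["xy"],0).round().tolist()[:2]) for x in r])
    r=search_frame(c,"union"); print("union",[(np.round(x["rect"]).tolist(),round(x["score"],2)) for x in r])
s=sense();print({k:np.round(v,3).tolist() for k,v in s.items()})
E
python3 a.py
```

```text
pics
scene [ 994.  395. 1250.] [-0.1, 0.38, 0.89, -0.24] 0.004596290387057891
collar_grip [([331.0, 251.5], 0.83), ([444.1, 253.2], 0.67)]
pot [([303.5, 243.8], 0.82)]
pad [([324.1, 184.7], 0.81), ([434.3, 276.1], 0.43)]
jug [([250.9, 181.3], 0.79)]
cap [([245.8, 156.3], 0.64)]
cap_top [([240.7, 149.5], 0.89)]
dish [([359.8, 216.0], 0.73)]Traceback (most recent call last):
  File "a.py", line 6, in <module>
    r=spot_point(c,"plug1"); print("plug",[(np.round(x["xy"],1).tolist(),round(x["score"],2),onz(cm,x["xy"],0).round().tolist()[:2]) for x in r])
                                                                                             ~~~^^^^^^^^^^^^^^
  File "h.py", line 10, in onz
    e,v=ray(cm,px); return e+v*(z-e[2])/v[2]
        ~~~^^^^^^^
  File "h.py", line 8, in ray
    v=np.array(cm["rotation"])@np.array([u[0],u[1],1.0]); return np.array(cm["eye"]),v
      ~~~~~~~~~~~~~~~~~~~~~~~~^~~~~~~~~~~~~~~~~~~~~~~~~~
ValueError: matmul: Input operand 1 has a mismatch in its core dimension 0, with gufunc signature (n?,k),(k,m?)->(n?,m?) (size 3 is different from 4)
```

```bash
sed -i 's/^def ray/def rm(cm):\n    q=cm["rotation"]; return R.from_quat([q[1],q[2],q[3],q[0]]).as_matrix()\ndef ray/; s/np.array(cm\["rotation"\])/rm(cm)/' h.py; python3 a.py
```

```text
scene [ 994.  395. 1250.] [-0.1, 0.38, 0.89, -0.24] 0.004596290387057891
collar_grip [([331.6, 251.1], 0.62), ([457.8, 291.1], 0.37)]
pot [([305.0, 243.1], 0.76), ([434.9, 274.0], 0.24)]
pad [([322.4, 185.3], 0.85), ([356.5, 217.1], 0.69)]
jug [([248.3, 182.2], 0.92)]
cap [([241.8, 158.1], 0.74)]
cap_top [([240.7, 149.5], 0.92), ([415.0, 260.1], 0.2)]
dish [([357.6, 216.2], 0.67), ([303.4, 242.7], 0.46)]
plug [([393.2, 245.6], 0.67, [451.0, 149.0]), ([459.2, 263.6], 0.49, [365.0, 325.0]), ([412.8, 264.7], 0.42, [460.0, 229.0]), ([443.6, 250.3], 0.42, [361.0, 267.0])]
union [([457.0, 290.0, 14.0, 16.0], 0.48)]
side [ 85. 771. 942.] [0.11, -0.21, 0.88, -0.41] -0.08183084568128118
collar_grip [([265.1, 211.7], 0.68)]
pot [([286.8, 215.9], 0.88), ([390.7, 194.9], 0.61)]
pad [([354.9, 221.5], 0.58)]
jug [([333.0, 180.8], 0.61)]
cap [([317.6, 325.0], 0.58), ([335.5, 147.1], 0.55)]
cap_top [([334.8, 137.8], 0.63)]
dish [([331.7, 248.8], 0.98), ([333.5, 177.0], 0.55)]
plug [([317.4, 323.6], 0.58, [364.0, 265.0]), ([302.4, 341.9], 0.56, [375.0, 330.0]), ([285.3, 317.1], 0.55, [452.0, 286.0]), ([310.8, 279.6], 0.51, [449.0, 142.0]), ([297.3, 300.2], 0.39, [450.0, 223.0])]
union [([277.0, 338.0, 12.0, 21.0], 0.74)]
{'time_s': 1.45, 'joints': [-1.401, 0.313, 1.498, -0.0, 1.331, -0.223], 'dq': [-0.001, 0.003, 0.0, -0.002, 0.0, 0.0], 'tau': [0.001, -41.216, -25.99, -0.0, 0.001, 0.0], 'eef_pos': [200.941, -485.028, 248.311], 'ee_rot': [0.0, 0.981, 0.195, -0.0], 'force': [0.862, 0.304, -0.34], 'wrist_torque': [-0.002, 0.008, -0.018], 'grip_force': 0.0, 'grip_width': 1.0}
```

View pics/scene0.png

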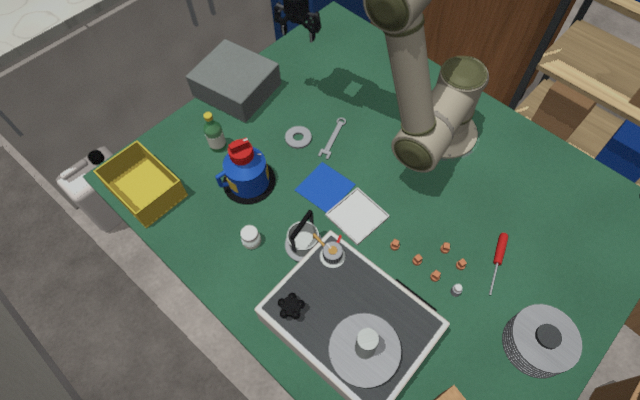

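```bash
ls pics
```

```text
scene0.png
side0.png
```

View pics/side0.png

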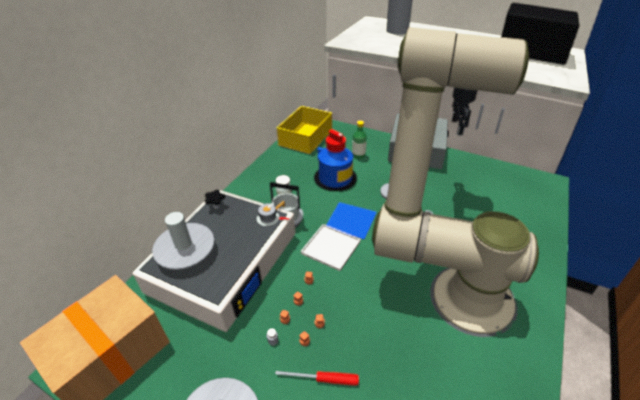

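```bash
cat > b.py <<'E'
from h import *
A=camera_model("scene");B=camera_model("side")
o={"collar_grip":((331.3,251.3),(265.1,211.7)),"pot":((304.5,243.5),(286.8,215.9)),"pad":((323.2,185),(354.9,221.5)),"jug":((249.5,181.7),(333,180.8)),"cap_top":((240.7,149.5),(334.8,137.8)),"dish":((358.5,216),(331.7,248.8)),
"p1":((393.2,245.6),(310.8,279.6)),"p2":((459.2,263.6),(302.4,341.9)),"p3":((412.8,264.7),(297.3,300.2)),"p4":((443.6,250.3),(317.4,323.6))}
for k,(a,b) in o.items(): print(k,tri([(A,a),(B,b)]).round(),onz(A,a,0).round(),onz(B,b,0).round())
p,r=pose();print(p,r.as_matrix().round(3).tolist())
W=camera_model("wrist");print((r.inv().apply(np.array(W["eye"])-p)).round(1),(r.inv().as_matrix()@rm(W)).round(3).tolist(),W["mtx"],W["k1"])
E
python3 b.py
```

```text
collar_grip [637.  70. 141.] [591.  27.   0.] [734. -51.   0.]
pot [635. -38.  31.] [627. -48.   0.] [654. -66.   0.]
pad [ 433. -155.  -13.] [ 440. -149.    0.] [ 428. -144.    0.]
jug [ 594. -328.   -4.] [ 593. -331.    0.] [ 593. -316.    0.]
cap_top [ 594. -325.  186.] [ 527. -447.    0.] [ 720. -603.    0.]
dish [446.   7.   1.] [447.   8.   0.] [446.   4.  -0.]
p1 [450. 146.   1.] [451. 149.   0.] [449. 142.   0.]
p2 [371. 329.   8.] [365. 325.   0.] [375. 330.   0.]
p3 [454. 224.  -7.] [460. 229.   0.] [450. 223.   0.]
p4 [363. 267.   4.] [361. 267.   0.] [364. 265.   0.]
[ 200.9408149  -485.02837922  248.31069445] [[0.924, 0.383, -0.0], [0.383, -0.924, -0.0], [-0.0, 0.0, -1.0]]
[  66.8   -1.1 -124.8] [[0.0, -0.964, -0.265], [1.0, 0.0, -0.0], [0.001, -0.265, 0.964]] [[327.46139156   0.         317.75346197]
 [  0.         327.46139156 200.37296709]
 [  0.           0.           1.        ]] -0.010463726134419689
```

>>> {"fn": "step_arm", "kwargs": {
  "commands": "1 0 0 -8 0 0 0;1 0 0 -8 0 0 0;1 56.6 -32.3 -8.2 0 0 0;1 56.6 -32.3 -8.2 0 0 0;1 56.6 -32.3 -8.2 0 0 0;1 56.6 -32.3 -8.2 0 0 0;1 56.6 -32.3 -8.2 0 0 0;1 56.6 -32.3 -8.2 0 0 0;1 56.6 -32.3 -8.2 0 0 0;1 56.6 -32.3 -8.2 0 0 0;1 56.6 -32.3 -8.2 0 0 0;1 56.6 -32.3 -8.2 0 0 0;1 56.6 -32.3 -8.2 0 0 0;1 56.6 -32.3 -8.2 0 0 0;1 56.6 -32.3 -8.2 0 0 0;1 56.6 -32.3 -8.2 0 0 0;1 56.6 -32.3 -8.2 0 0 0;1 56.6 -32.3 -8.2 0 0 0;1 56.6 -32.3 -8.2 0 0 0;1 56.6 -32.3 -8.2 0 0 0"
}}

```text
time_s: 3.12
eef_pos: [600.5, 31.0, 329.6]
ee_rot: [-0.0, 0.981, 0.196, -0.001]
force: [-0.1, -0.8, -0.9]
grip_width: 1.0
grip_force: 0.0
```

```bash
cat > c.py <<'E'
from h import *
p,r=pose();print(p.round(1),r.as_matrix().round(3).tolist(),np.round(sense()["joints"],2))
W,im=snap("wrist","w1")
for l,z in [("collar_grip",146),("pot",30),("dish",0),("pad",0)]:
    for x in spot_point("wrist",l)[:2]: print(l,np.round(x["xy"]),round(x["score"],2),onz(W,x["xy"],z).round(1))
E
python3 c.py
```

```text
[600.5  31.  329.6] [[0.923, 0.385, -0.001], [0.385, -0.923, 0.0], [-0.001, -0.0, -1.0]] [-0.14  0.45  1.09 -0.    1.6   1.03]
collar_grip [296. 135.] 0.72 [633.8  68.5 146. ]
pot [378. 158.] 0.74 [636.3 -38.   30. ]
dish [300. 259.] 0.83 [ 4.502e+02 -4.000e-01  0.000e+00]
pad [491. 133.] 0.49 [ 725.  -171.9    0. ]
```

View pics/w1.png

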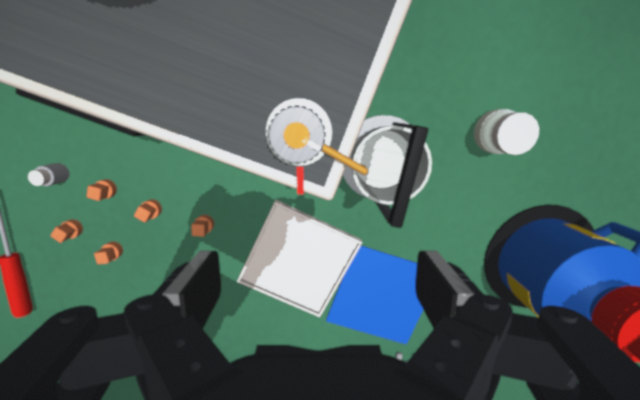

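```bash
cat > d.py <<'E'
from h import *
W=camera_model("wrist")
for n,px,z in [("collartop",(297,134),148),("spoutend",(365,170),118),("red a",(299,167),110),("red b",(300,193),110),("h1",(418,130),162),("h2",(397,222),162),("h1b",(424,126),162),("h2b",(404,226),162)]: print(n,onz(W,px,z).round(1))
for l in ["pot","collar"]:
    t=trace("wrist",l)[0]; print(l,t["rect"],t["score"])
im=cv2.imread("pics/w1.png");
g=im.max(axis=2)
m=(g<45).astype(np.uint8); m[:,:370]=0;m[:,440:]=0;m[240:]=0;m[:115]=0
n,lab,st,ct=cv2.connectedComponentsWithStats(m);i=1+st[1:,4].argmax();print(st[i],ct[i],cv2.minAreaRect(np.argwhere(lab==i)[:,::-1].astype(np.float32)))
crop=cv2.resize(im[80:250,240:450],None,fx=3.4,fy=3.4,interpolation=cv2.INTER_CUBIC);cv2.imwrite("pics/w1c.png",crop)
E
python3 d.py
```

```text
collartop [634.6  65.4 148. ]
spoutend [624.7 -12.6 118. ]
red a [600.  52. 110.]
red b [573.9  40.5 110. ]
h1 [679.6 -32.  162. ]
h2 [595.7 -52.5 162. ]
h1b [684.7 -35.3 162. ]
h2b [594.7 -60.5 162. ]
pot [613.6, 323.0, 52.7, 77.7] 0.68
collar [318.2, 137.9, 94.3, 68.9] 0.96
[380 126  37 100 456] [399.94736842 185.95614035] ((396.89447021484375, 174.44911193847656), (23.455032348632812, 100.12716674804688), 9.039482116699219)
```

View pics/w1c.png

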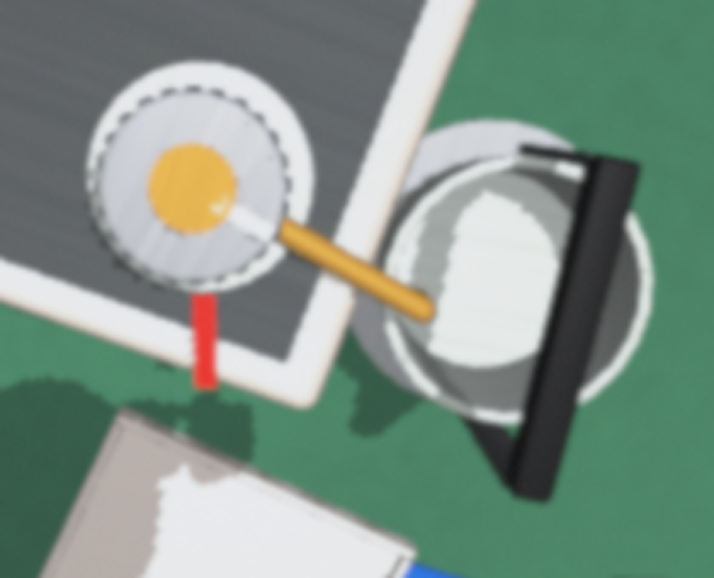

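>>> {"fn": "step_arm", "kwargs": {
  "commands": "1 4.5 -2 0 0 0 0;1 4.5 -2 4 0 0 0;1 4.5 -2 8 0 0 0;1 4.5 -2 12 0 0 0;1 4.5 -2 15 0 0 0;1 4.5 -2 17 0 0 0;1 4.5 -2 18 0 0 0;1 4.5 -2 18.7 0 0 0;1 4.5 -2 18.7 0 0 0;0 4.5 -2 18.7 0 0 0;0 4.5 -2 18.7 0 0 0;0 4.5 -2 18.7 0 0 0;0 4.5 -2 18.7 0 0 0;0 4.5 -2 18.7 0 0 0;0 4.5 -2 18.7 0 0 0;0 4.5 -2 18.7 0 0 0;0 4.5 -2 18.7 0 0 0;0 4.5 -2 18.7 0 0 0",
  "newtons": 50
}}

```text
time_s: 4.97
eef_pos: [634.3, 66.6, 145.2]
ee_rot: [-0.0, 0.981, 0.195, 0.001]
force: [-3.2, 3.7, 6.9]
grip_width: 0.595
grip_force: 52.8
```

>>> {"fn": "step_arm", "kwargs": {
  "commands": "0 0 0 0 0 0 0.1;0 0 0 0 0 0 0.2;0 0 0 0 0 0 0.3;0 0 0 0 0 0 0.4;0 0 0 0 0 0 0.5;0 0 0 0 0 0 0.6;0 0 0 0 0 0 0.7;0 0 0 0 0 0 0.8;0 0 0 0 0 0 0.9;0 0 0 0 0 0 1.0;0 0 0 0 0 0 1.1;0 0 0 0 0 0 1.1;0 0 0 0 0 0 1.1;0 0 0 0 0 0 1.1"
}}

```text
time_s: 6.13
eef_pos: [634.3, 66.8, 145.2]
ee_rot: [-0.001, 0.938, -0.346, 0.001]
force: [-2.5, 4.7, 6.5]
grip_width: 0.593
grip_force: 52.8
```

```bash
cat > e.py <<'E'
from h import *
W,im=snap("wrist","w2")
p,r=pose();print(p.round(1),r.as_matrix().round(3).tolist(),sense()["wrist_torque"])
A,a=snap("scene")
cv2.imwrite("pics/w2c.png",np.hstack([cv2.resize(im[:,:,::-1],None,fx=.75,fy=.75),cv2.resize(a[215:275,310:360,::-1],(250,300),interpolation=cv2.INTER_CUBIC)]))
E
python3 e.py
```

```text
[634.3  66.8 145.2] [[0.76, -0.649, 0.002], [-0.649, -0.76, 0.001], [0.0, -0.002, -1.0]] [ 0.67442936  0.71210445 -0.13523363]
```

View pics/w2c.png

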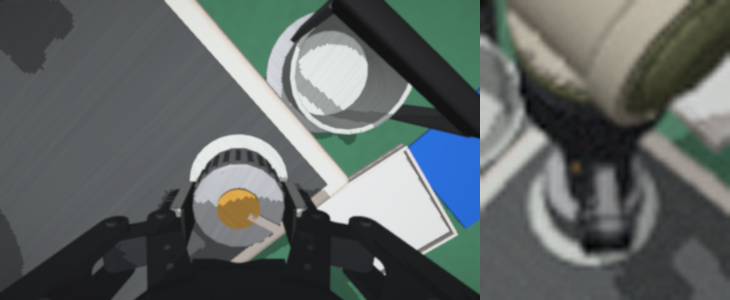

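```bash
python3 -c "
from h import *
W=camera_model('wrist')
a=onz(W,(317,277),148);b=onz(W,(375,309),148);d=b-a;print(a,b,np.degrees(np.arctan2(d[1],d[0])))
for p in [(587,46,110),(600,52,110),(574,40.5,110)]: print(proj(W,p))
im=cv2.imread('pics/w2.png');cv2.imwrite('pics/w2d.png',cv2.resize(im[200:400,220:480],None,fx=2.8,fy=2.8,interpolation=cv2.INTER_CUBIC))
"
```

```text
[634.36266101  67.76597499 148.        ] [606.85174675  58.79793673 148.        ] -161.94501010874166
(np.float64(404.4276335183713), np.float64(279.1003641971104))
(np.float64(381.0696533222471), np.float64(269.0843575623878))
(np.float64(426.5977434556154), np.float64(289.44984742607664))
```

View pics/w2d.png

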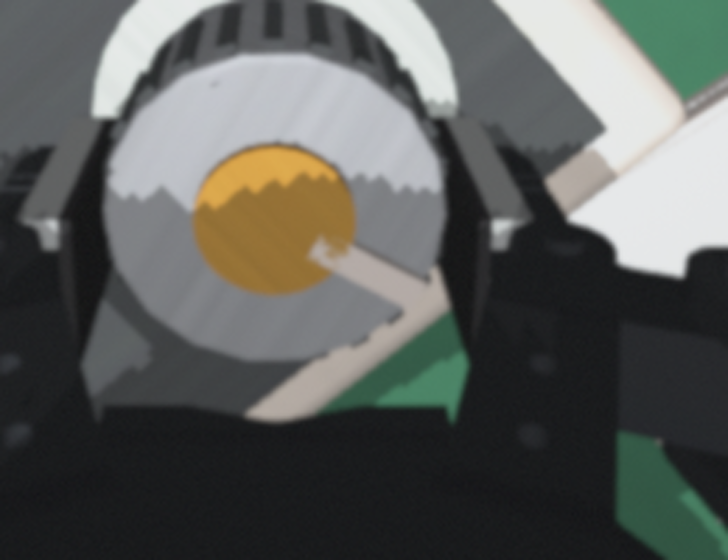

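>>> {"fn": "step_arm", "kwargs": {
  "commands": "1 0 0 0 0 0 0;1 0 0 0 0 0 0;1 0 0 0 0 0 0;1 0 0 0 0 0 0;1 0 0 0 0 0 0;1 -1 0 -4 0 0 0;1 -2 0 -8 0 0 0;1 -4 0 -12 0 0 0;1 -6 0 -14 0 0 0;1 -6 0 -14 0 0 0;1 -6 0 -14 0 0 0"
}}

```text
time_s: 7.15
eef_pos: [588.5, 105.1, 284.6]
ee_rot: [-0.0, 0.938, -0.346, 0.001]
force: [-0.5, 0.6, -0.1]
grip_width: 0.998
grip_force: 0.0
```

```bash
python3 -c "
from h import *
W,im=snap('wrist','w3')
p,r=pose();print(p.round(1),r.as_matrix().round(3).tolist())
x=spot_point('wrist','collar_grip')[0];c=x['xy'];print(c,onz(W,c,146))
c=np.array(proj(W,(634.5,67,148))).astype(int);print(c)
x0,y0=max(c[0]-100,0),max(c[1]-100,0)
print(x0,y0);cv2.imwrite('pics/w3c.png',cv2.resize(im[y0:y0+200,x0:x0+200,::-1],None,fx=3,fy=3,interpolation=cv2.INTER_CUBIC))
"
```

```text
[588.4 104.6 282.9] [[0.76, -0.65, -0.0], [-0.65, -0.76, -0.0], [-0.0, 0.0, -1.0]]
[317.5, 119.6] [634.09053891  67.36484226 146.        ]
[317 118]
217 18
```

View pics/w3c.png

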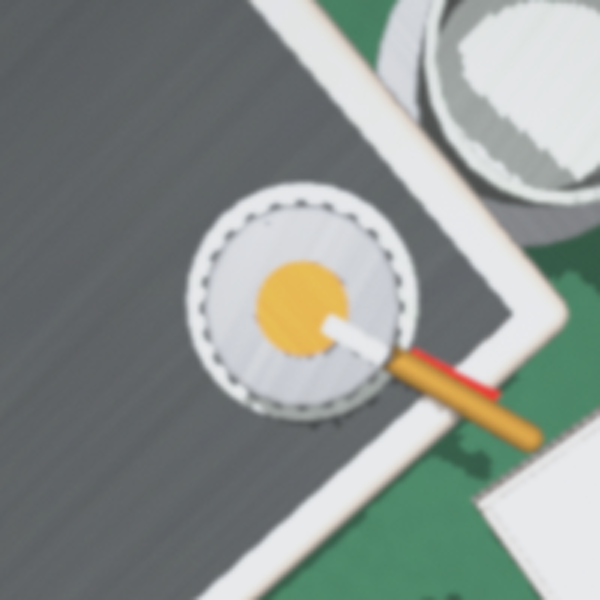

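```bash
python3 -c "
from h import *
W=camera_model('wrist')
c=np.array([634.3,67.3])
f=lambda x,y,z:onz(W,(217+x/3,18+y/3),z)[:2]-c
for n,x,y,z in [('sp tip',536,439,120),('sp mid',465,399,120),('sp tip',536,439,118),('sp side-l',547,430,118),('sp side-r',528,448,118),('red far mid(edge upper)',500,393,110),('red near edge',414,350,110)]:
  d=f(x,y,z);print(n,d.round(1),np.hypot(*d).round(1),np.degrees(np.arctan2(d[1],d[0])).round(1))
"
```

```text
sp tip [-75.4 -27.9] 80.4 -159.7
sp mid [-52.5 -19.3] 56.0 -159.9
sp tip [-75.9 -28.1] 81.0 -159.7
sp side-l [-75.9 -32.2] 82.4 -157.0
sp side-r [-76.5 -24.7] 80.4 -162.1
red far mid(edge upper) [-60.  -28.9] 66.6 -154.3
red near edge [-33.3 -17.2] 37.4 -152.7
```

>>> {"fn": "step_arm", "kwargs": {
  "commands": "1 3 0 4 0 0 0;1 6 0 8 0 0 0;1 6 0 11 0 0 0;1 6 0 13 0 0 0;1 6 0 13.8 0 0 0;1 6 0 13.8 0 0 0;0 6 0 13.8 0 0 0;0 6 0 13.8 0 0 0;0 6 0 13.8 0 0 0;0 6 0 13.8 0 0 0;0 6 0 13.8 0 0 0;0 6 0 13.8 0 0 0;0 6 0 13.8 0 0 -0.05;0 6 0 13.8 0 0 -0.05;0 6 0 13.8 0 0 -0.05;1 6 0 13.8 0 0 -0.05;1 6 0 13.8 0 0 -0.05;1 6 0 13.8 0 0 -0.05;1 6 0 13.8 0 0 -0.05;1 6 0 13.8 0 0 -0.05"
}}

```text
time_s: 8.92
eef_pos: [634.1, 65.7, 145.2]
ee_rot: [0.0, 0.946, -0.323, -0.0]
force: [-0.1, 0.4, 0.2]
grip_width: 1.002
grip_force: 0.0
```

>>> {"fn": "step_arm", "kwargs": {
  "commands": "1 -1 0 -4 0 0 0;1 -2 0 -8 0 0 0;1 -4 0 -12 0 0 0;1 -6 0 -14 0 0 0;1 -6 0 -14 0 0 0;1 -6 0 -14 0 0 0"
}}

```text
time_s: 9.42
eef_pos: [586.5, 102.9, 286.6]
ee_rot: [-0.0, 0.947, -0.322, 0.001]
force: [0.8, -0.4, -0.7]
grip_width: 0.996
grip_force: 0.0
```

```bash
python3 -c "
from h import *
W,im=snap('wrist','w4')
p,r=pose();print(p.round(1),r.as_matrix().round(3).tolist(),np.round(sense()['joints'],2))
c=np.array([634.3,67.3])
# spout: brass mask annulus
hsv=cv2.cvtColor(im,cv2.COLOR_RGB2HSV)
for n,m,z in [('brass',(hsv[...,0]>12)&(hsv[...,0]<28)&(hsv[...,1]>120)&(hsv[...,2]>90),119),('red',((hsv[...,0]<6)|(hsv[...,0]>174))&(hsv[...,1]>140)&(hsv[...,2]>100),110)]:
  P=np.argwhere(m)[:,::-1]
  X=np.array([onz(W,q,z)[:2]-c for q in P]);d=np.hypot(*X.T);k=(d>35)&(d<85)
  a=np.degrees(np.arctan2(X[k,1],X[k,0]));print(n,k.sum(),np.median(a),a.min(),a.max(),d[k].max())
"
```

```text
[586.5 102.3 284.8] [[0.792, -0.611, -0.0], [-0.611, -0.792, -0.0], [-0.0, 0.0, -1.0]] [-0.02  0.45  1.21 -0.    1.48  2.2 ]
brass 423 -157.83315022617973 -164.08266450407694 -152.59280927381016 81.53042552723544Traceback (most recent call last):
  File "<string>", line 10, in <module>
    X=np.array([onz(W,q,z)[:2]-c for q in P]);d=np.hypot(*X.T);k=(d>35)&(d<85)
                                                ~~~~~~~~^^^^^^
TypeError: hypot() takes from 2 to 3 positional arguments but 0 were given
```

>>> {"fn": "step_arm", "kwargs": {
  "commands": "1 4 2.8 -1 0 0 -0.12;1 8 5.6 -1 0 0 -0.24;1 12.8 8.5 -1 0 0 -0.36;1 12.8 8.5 -1 0 0 -0.48;1 12.8 8.5 -1 0 0 -0.6;1 12.8 8.5 -1 0 0 -0.72;1 12.8 8.5 -1 0 0 -0.84;1 12.8 8.5 -1 0 0 -0.89;1 12.8 8.5 -1 0 0 -0.89;1 12.8 8.5 -1 0 0 -0.89;1 12.8 8.5 -1 0 0 -0.89"
}}

```text
time_s: 10.38
eef_pos: [636.0, -43.4, 294.2]
ee_rot: [-0.0, 0.993, 0.115, -0.001]
force: [0.1, 0.3, 0.2]
grip_width: 1.0
grip_force: 0.0
```

```bash
python3 -c "
from h import *
W,im=snap('wrist','w5')
p,r=pose();print(p.round(1),r.as_matrix().round(3).tolist(),np.round(sense()['joints'],2))
for x in spot_point('wrist','pot'): print(x['xy'],x['score'],onz(W,x['xy'],30))
print(proj(W,(638,-45,162)))
"
```

```text
[636.  -43.3 294.5] [[0.973, 0.229, -0.001], [0.229, -0.973, 0.0], [-0.001, -0.001, -1.0]] [-0.25  0.55  1.03  0.    1.56  1.09]
[317.5, 166.1] 0.69 [637.5664588  -41.27933112  30.        ]
[258.2, 281.4] 0.5 [ 4.69748837e+02 -1.49523654e-02  3.00000000e+01]
[636.4, 325.0] 0.48 [ 522.51956856 -524.67904336   30.        ]
(np.float64(321.7862951576816), np.float64(193.58457173280797))
```

View pics/w5.png

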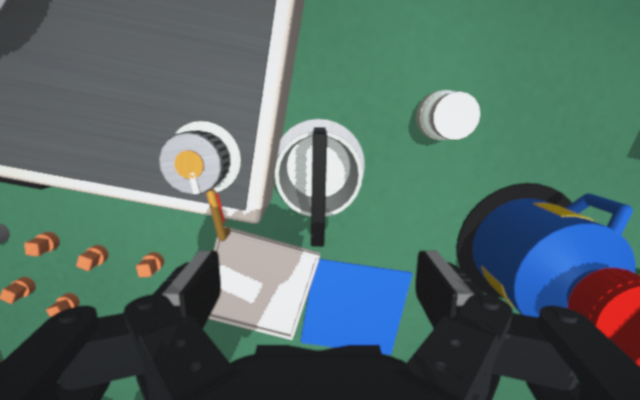

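```bash
python3 -c "
from h import *
W=camera_model('wrist');p,r=pose()
for px in [(319.5,128),(317.5,245)]: print(onz(W,px,162).round(1), r.inv().apply(onz(W,px,162)-p).round(1))
"
python3 - <<'E'
from sys import path; path.insert(0,'.')
import os; os.chdir('.')
from h import *
im=cv2.imread('pics/w5.png').max(axis=2)
for y in range(135,245,15):
    c=np.where(im[y,300:340]<50)[0]+300; print(y,c.min() if len(c) else 0,c.max() if len(c) else 0)
E
```

```text
[688.2 -31.1 162. ] [5.360e+01 1.000e-01 1.327e+02]
[593.4 -51.8 162. ] [-43.3  -1.4 132.8]
135 0 0
150 0 0
165 0 0
180 0 0
195 0 0
210 313 323
225 312 323
240 312 322
```

>>> {"fn": "step_arm", "kwargs": {
  "commands": "1 0.5 -0.1 4 0 0 -0.01;1 0.5 -0.1 8 0 0 -0.01;1 0.5 -0.1 11 0 0 -0.01;1 0.5 -0.1 13 0 0 -0.01;1 0.5 -0.1 14.1 0 0 -0.01;1 0.5 -0.1 14.1 0 0 -0.01;1 0.5 -0.1 14.1 0 0 -0.01;0 0.5 -0.1 14.1 0 0 -0.01;0 0.5 -0.1 14.1 0 0 -0.01;0 0.5 -0.1 14.1 0 0 -0.01;0 0.5 -0.1 14.1 0 0 -0.01;0 0.5 -0.1 14.1 0 0 -0.01;0 0.5 -0.1 14.1 0 0 -0.01;0 0.5 -0.1 14.1 0 0 -0.01;0 0.5 -0.1 14.1 0 0 -0.01;0 0.5 -0.1 14.1 0 0 -0.01;0 0.5 -0.1 14.1 0 0 -0.01;0 0.5 -0.1 14.1 0 0 -0.01",
  "newtons": 60
}}

```text
time_s: 11.98
eef_pos: [640.8, -41.2, 154.5]
ee_rot: [0.0, 0.993, 0.121, 0.0]
force: [0.2, -1.3, 1.1]
grip_width: 0.123
grip_force: 62.0
```

>>> {"fn": "step_arm", "kwargs": {
  "commands": "0 0 0 -1 0 0 0;0 0 0 -2.5 0 0 0;0 0 0 -4 0 0 0;0 0 0 -6 0 0 0;0 0 0 -8 0 0 0;0 0 0 -8 0 0 0;0 0 0 -8 0 0 0;0 0 0 -8 0 0 0"
}}

```text
time_s: 12.65
eef_pos: [640.1, -40.8, 232.5]
ee_rot: [-0.001, 0.993, 0.121, -0.001]
force: [0.4, 0.4, -4.4]
grip_width: 0.126
grip_force: 61.1
```

```bash
python3 -c "
from h import *
p,r=pose();print(p.round(1),r.as_matrix().round(3).tolist(),np.round(sense()['joints'],2))
W,im=snap('wrist','w6')
A,_=snap('scene');B,_=snap('side')
for n,C in (('wrist',W),('scene',A),('side',B)):
  for l in ('pad','dish'):
    for x in spot_point(n,l)[:2]: print(n,l,np.round(x['xy']),round(x['score'],2),onz(C,x['xy'],0).round(1))
# blue mat mask in scene for centre
im=cv2.imread('pics/scene0.png');hsv=cv2.cvtColor(im,cv2.COLOR_BGR2HSV)
m=((hsv[...,0]>105)&(hsv[...,0]<125)&(hsv[...,1]>150)).astype(np.uint8);m[:160]=0;m[:,:290]=0;m[:,360:]=0;m[215:]=0
q=cv2.boxPoints(cv2.minAreaRect(np.argwhere(m)[:,::-1].astype(np.float32)));print([onz(A,c,4).round().tolist()[:2] for c in q],m.sum())
k=cv2.approxPolyDP(cv2.convexHull(np.argwhere(m)[:,::-1].astype(np.int32)),6,True)[:,0];print([onz(A,c,4).round().tolist()[:2] for c in k])
"
```

```text
[640.1 -40.8 232.5] [[0.971, 0.24, -0.003], [0.24, -0.971, 0.001], [-0.003, -0.002, -1.0]] [-0.25  0.59  1.13  0.    1.43  1.08]
wrist pad [159. 181.] 0.59 [587.1 130.5   0. ]
scene pad [320. 185.] 0.58 [ 446.7 -156.4    0. ]
scene dish [360. 217.] 0.93 [446.4  13.5   0. ]
side pad [354. 219.] 0.86 [ 436.7 -154.4    0. ]
side dish [332. 248.] 0.92 [447.2   2.1   0. ]
[[516.0, -202.0], [376.0, -235.0], [370.0, -76.0], [505.0, -51.0]] 1564
[[371.0, -78.0], [504.0, -76.0], [516.0, -200.0], [385.0, -211.0]]
```

View pics/w6.png

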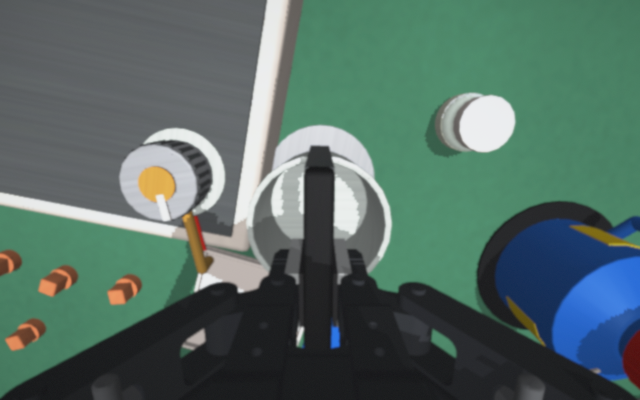

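```bash
python3 -c "
from h import *
W=camera_model('wrist');p,r=pose()
ro=r.inv()*R.from_matrix(rm(W));eo=r.inv().apply(np.array(W['eye'])-p)
p5=np.array([636,-43.3,294.5]);r5=R.from_matrix([[0.973,.229,-.001],[.229,-.973,0],[-.001,-.001,-1]])
q=(r5*ro).as_quat();W5=dict(W,eye=p5+r5.apply(eo),rotation=[q[3],*q[:3]])
P=np.array([onz(W5,c,4)[:2] for c in [(314,259),(411,270),(393,354),(301,340)]]);print(P.round(),P.mean(0))
P=np.array([onz(W5,c,12)[:2] for c in [(231,230),(321,254),(293,338)]]);print(P.round(),(P[0]+P[2])/2)
print(rel((440,-150,232.5)))
"
```

```text
[[ 506.  -67.]
 [ 521. -203.]
 [ 380. -219.]
 [ 373.  -78.]] [ 445.03322822 -141.81189802]
[[525.  50.]
 [519. -74.]
 [380. -65.]] [452.61472979  -7.39621333]
[-22.1    5.76   0.17]
```

>>> {"fn": "step_arm", "kwargs": {
  "commands": "0 -1 0.3 0 0 0 0;0 -3 0.8 0 0 0 0;0 -5.5 1.4 0 0 0 0;0 -8 2 0 0 0 0;0 -10.5 2.6 0 0 0 0;0 -13 3.3 0 0 0 0;0 -15.5 3.9 0 0 0 0;0 -18 4.5 0 0 0 0;0 -20 5 0 0 0 0;0 -21 5.3 0 0 0 0;0 -21.5 5.4 0 0 0 0;0 -21.5 5.4 0 0 0 0;0 -21.5 5.4 2 0 0 0;0 -21.5 5.4 4 0 0 0;0 -21.5 5.4 6 0 0 0;0 -21.5 5.4 8 0 0 0;0 -21.5 5.4 9 0 0 0;0 -21.5 5.4 9.6 0 0 0;0 -21.5 5.4 9.6 0 0 0;0 -21.5 5.4 9.6 0 0 0"
}}

```text
time_s: 14.77
eef_pos: [445.6, -145.0, 138.6]
ee_rot: [0.0, 0.993, 0.121, 0.0]
force: [1.1, 0.4, -3.4]
grip_width: 0.131
grip_force: 61.2
```

>>> {"fn": "step_arm", "kwargs": {
  "commands": "0 0 0 0.4 0 0 0;0 0 0 0.7 0 0 0;0 0 0 0.9 0 0 0;0 0 0 1.0 0 0 0;0 0 0 1.0 0 0 0;0 0 0 1.0 0 0 0"
}}

```text
time_s: 15.27
eef_pos: [445.1, -145.2, 128.5]
ee_rot: [0.0, 0.993, 0.121, 0.0]
force: [-0.4, -0.2, -3.3]
grip_width: 0.127
grip_force: 61.3
```

>>> {"fn": "step_arm", "kwargs": {
  "commands": "0 0 0 0.1 0 0 0;0 0 0 0.2 0 0 0;0 0 0 0.2 0 0 0;0 0 0 0.2 0 0 0"
}}

```text
time_s: 15.6
eef_pos: [445.5, -145.7, 128.2]
ee_rot: [0.001, 0.993, 0.121, 0.001]
force: [-6.2, 0.8, 17.4]
grip_width: 0.128
grip_force: 64.2
```

>>> {"fn": "step_arm", "kwargs": {
  "commands": "0 0 0 -0.2 0 0 0;0 0 0 -0.2 0 0 0;1 0 0 -0.2 0 0 0;1 0 0 -0.2 0 0 0;1 0 0 -0.2 0 0 0;1 0 0 -0.2 0 0 0;1 0 0 -0.2 0 0 0;1 0 0 -0.2 0 0 0;1 0 0 -3 0 0 0;1 0 0 -6 0 0 0;1 0 0 -10 0 0 0;1 0 0 -14 0 0 0;1 0 0 -17 0 0 0;1 0 0 -17 0 0 0;1 0 0 -17 0 0 0"
}}

```text
time_s: 16.85
eef_pos: [445.3, -145.2, 297.3]
ee_rot: [0.001, 0.993, 0.121, 0.001]
force: [-0.1, -0.1, -0.0]
grip_width: 1.0
grip_force: 0.0
```

```bash
python3 -c "
from h import *
p,r=pose();print(p.round(1),r.as_matrix().round(3).tolist(),np.round(sense()['joints'],2))
W,im=snap('wrist','w7')
for l,z in (('pot',4),('cap_top',177),('jug',0)):
    for x in spot_point('wrist',l)[:2]: print(l,np.round(x['xy']),round(x['score'],2),onz(W,x['xy'],z).round(1))
t=trace('wrist','pad')[0];print(t['score'],t['rect'])
hsv=cv2.cvtColor(im,cv2.COLOR_RGB2HSV)
"
```

```text
[ 445.3 -145.2  297.3] [[0.971, 0.24, 0.002], [0.24, -0.971, -0.002], [0.002, 0.002, -1.0]] [-0.57  0.15  1.57  0.    1.41  0.76]
pot [316. 169.] 0.76 [ 439.3 -143.     4. ]
pot [367. 294.] 0.68 [ 281.4 -258.5    4. ]
cap_top [632.  68.] 0.86 [ 592.6 -337.   177. ]
jug [496.  85.] 0.57 [ 592.3 -333.4    0. ]
0.92 [318.6, 162.8, 120.9, 116.4]
```

View pics/w7.png

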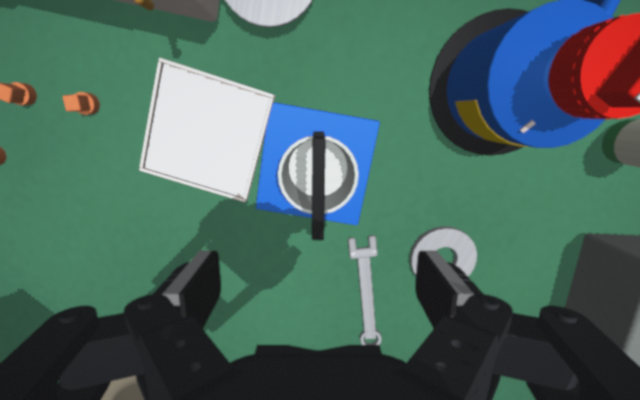

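>>> {"fn": "step_arm", "kwargs": {
  "commands": "1 9.9 21.3 -3.3 0 0 0;1 9.9 21.3 -3.3 0 0 0;1 9.9 21.3 -3.3 0 0 0;1 9.9 21.3 -3.3 0 0 0;1 9.9 21.3 -3.3 0 0 0;1 9.9 21.3 -3.3 0 0 0;1 9.9 21.3 -3.3 0 0 0;1 9.9 21.3 -3.3 0 0 0;1 9.9 21.3 -3.3 0 0 0;1 9.9 21.3 -3.3 0 0 0"
}}

```text
time_s: 17.93
eef_pos: [591.9, -327.1, 329.6]
ee_rot: [-0.0, 0.993, 0.121, -0.0]
force: [0.0, 0.2, 0.6]
grip_width: 1.001
grip_force: 0.0
```

```bash
python3 -c "
from h import *
p,r=pose();print(p.round(1),r.as_matrix().round(3).tolist(),np.round(sense()['joints'],2))
W,im=snap('wrist','w8')
for l,z in (('cap_top',177),('cap',143),('jug',0),('spray',0)):
    for x in spot_point('wrist',l)[:2]: print(l,np.round(x['xy']),round(x['score'],2),onz(W,x['xy'],z).round(1))
"
```

```text
[ 591.9 -327.1  329.6] [[0.971, 0.241, -0.0], [0.241, -0.971, 0.0], [-0.0, -0.0, -1.0]] [-0.68  0.65  0.77  0.    1.72  0.65]
cap_top [332. 189.] 0.91 [ 595.2 -338.1  177. ]
cap_top [323. 180.] 0.68 [ 600.9 -328.3  177. ]
cap [326. 182.] 0.79 [ 593.2 -333.4  143. ]
jug [325. 160.] 0.62 [ 593.3 -335.3    0. ]
spray [441. 211.] 0.97 [ 563.2 -517.3    0. ]
```

View pics/w8.png

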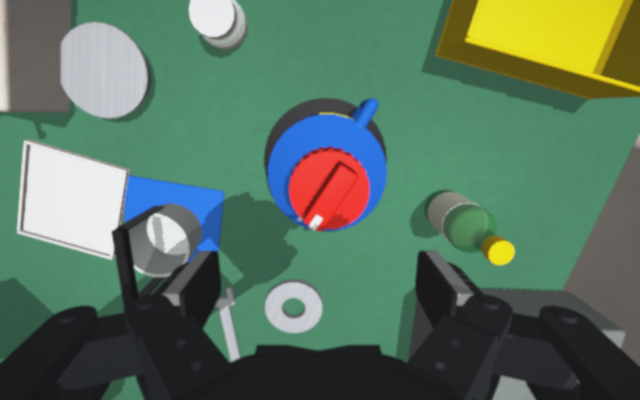

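```bash
python3 -c "
from h import *
W=camera_model('wrist')
print('cap',onz(W,(329,190),177))
im=cv2.imread('pics/w8.png');cv2.imwrite('pics/w8c.png',cv2.resize(im[135:245,270:400],None,fx=5,fy=5,interpolation=cv2.INTER_CUBIC))
"
```

```text
cap [ 593.96887694 -336.01818032  177.        ]
```

View pics/w8c.png

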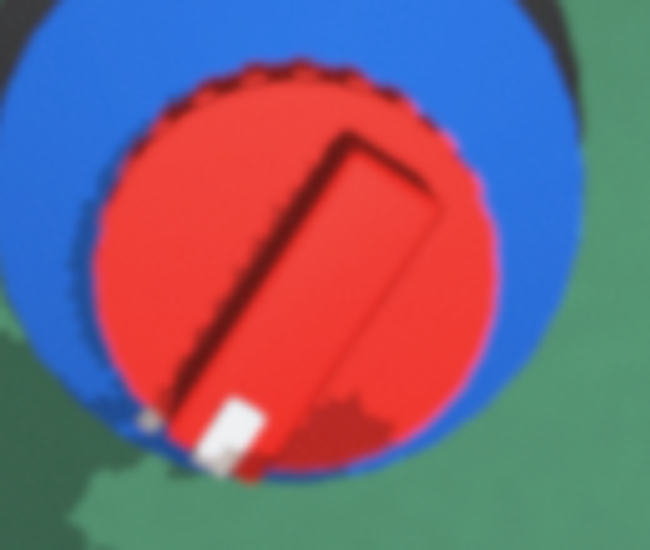

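```bash
python3 -c "
from h import *
W=camera_model('wrist');p,r=pose()
a=onz(W,(349.6,170.6),205);b=onz(W,(313.6,225.4),205);d=a-b
print(a,b,(a+b)/2,np.linalg.norm(d),np.degrees(np.arctan2(d[1],d[0])),r.inv().apply(d), r.inv().apply((a+b)/2-p))
J=onz(W,(362,118),110);print(J)
"
```

```text
[ 618.99742535 -345.02283211  205.        ] [ 568.80125052 -328.7039233   205.        ] [ 593.89933793 -336.86337771  205.        ] 52.782220036857574 -18.009480309029687 [4.47901574e+01 2.79249649e+01 2.98247892e-02] [ -0.49578217   9.39704988 124.89620955]
[ 660.29459146 -356.04627191  110.        ]
```

>>> {"fn": "step_arm", "kwargs": {
  "commands": "1 0 0.9 0 0 0 0.12;1 0 0.9 2 0 0 0.24;1 0 0.9 4 0 0 0.36;1 0 0.9 6 0 0 0.48;1 0 0.9 8 0 0 0.56;1 0 0.9 10 0 0 0.56;1 0 0.9 12 0 0 0.56;1 0 0.9 13 0 0 0.56;1 0 0.9 13.3 0 0 0.56;1 0 0.9 13.3 0 0 0.56;1 0 0.9 13.3 0 0 0.56;0 0 0.9 13.3 0 0 0.56;0 0 0.9 13.3 0 0 0.56;0 0 0.9 13.3 0 0 0.56;0 0 0.9 13.3 0 0 0.56;0 0 0.9 13.3 0 0 0.56;0 0 0.9 13.3 0 0 0.56;0 0 0.9 13.3 0 0 0.56;0 0 0.9 13.3 0 0 0.56;0 0 0.9 13.3 0 0 0.56",
  "newtons": 60
}}

```text
time_s: 19.85
eef_pos: [594.4, -336.9, 196.6]
ee_rot: [0.0, 0.987, -0.158, 0.0]
force: [-0.3, 0.5, 2.9]
grip_width: 0.197
grip_force: 61.0
```

Grip on the rib is good (17 mm opening). Now press down in small steps.

>>> {"fn": "step_arm", "kwargs": {
  "commands": "0 0 0 0.2 0 0 0;0 0 0 0.4 0 0 0;0 0 0 0.6 0 0 0;0 0 0 0.7 0 0 0;0 0 0 0.7 0 0 0;0 0 0 0.7 0 0 0",
  "newtons": 90
}}

```text
time_s: 20.35
eef_pos: [594.5, -336.9, 191.6]
ee_rot: [0.001, 0.987, -0.158, 0.001]
force: [-5.1, 2.8, 13.1]
grip_width: 0.19
grip_force: 92.1
```

>>> {"fn": "step_arm", "kwargs": {
  "commands": "0 0 0 0.2 0 0 0;0 0 0 0.3 0 0 0;0 0 0 0.3 0 0 0;0 0 0 0.3 0 0 0"
}}

```text
time_s: 20.68
eef_pos: [594.5, -336.9, 189.2]
ee_rot: [0.001, 0.987, -0.158, 0.001]
force: [-6.5, 3.5, 16.1]
grip_width: 0.191
grip_force: 92.5
```

>>> {"fn": "step_arm", "kwargs": {
  "commands": "0 0 0 0 0 0 -0.05;0 0 0 0 0 0 -0.1;0 0 0 0 0 0 -0.15;0 0 0 0 0 0 -0.2;0 0 0 0 0 0 -0.2"
}}

```text
time_s: 21.1
eef_pos: [595.4, -337.3, 189.6]
ee_rot: [0.002, 0.998, -0.057, 0.003]
force: [0.3, 0.8, 15.8]
grip_width: 0.189
grip_force: 92.7
```

>>> {"fn": "step_arm", "kwargs": {
  "commands": "0 0 0 0 0 0 -0.1;0 0 0 0 0 0 -0.2;0 0 0 0 0 0 -0.3;0 0 0 0 0 0 -0.4;0 0 0 0 0 0 -0.5;0 0 0 0 0 0 -0.6;0 0 0 0 0 0 -0.7;0 0 0 0 0 0 -0.8;0 0 0 0 0 0 -0.9;0 0 0 0 0 0 -1.0;0 0 0 0 0 0 -1.1;0 0 0 0 0 0 -1.2;0 0 0 0 0 0 -1.2;0 0 0 0 0 0 -1.2"
}}

```text
time_s: 22.27
eef_pos: [594.9, -336.7, 189.3]
ee_rot: [0.002, 0.857, 0.516, 0.001]
force: [-3.2, 3.6, 15.9]
grip_width: 0.194
grip_force: 92.8
```

>>> {"fn": "step_arm", "kwargs": {
  "commands": "0 0 0 -0.4 0 0 0;0 0 0 -0.8 0 0 0;0 0 0 -1.2 0 0 0;0 0 0 -1.6 0 0 0;0 0 0 -2 0 0 0;0 0 0 -2 0 0 0"
}}

```text
time_s: 22.77
eef_pos: [594.5, -336.9, 206.6]
ee_rot: [0.0, 0.857, 0.515, 0.0]
force: [-0.6, -0.1, -1.1]
grip_width: 0.193
grip_force: 90.3
```

```bash
cat >> h.py <<'E'
RO=np.array([[0,-.964,-.265],[1,0,0],[.001,-.265,.964]]);EO=np.array([66.8,-1.1,-124.8])
def wcam(p,M):
    W=dict(camera_model("wrist"));M=np.array(M);q=R.from_matrix(M@RO).as_quat()
    W["eye"]=np.array(p)+M@EO;W["rotation"]=[q[3],*q[:3]];return W
E
python3 -c "
from h import *
W=wcam([445.3,-145.2,297.3],[[0.971,0.24,0.002],[0.24,-0.971,-0.002],[0.002,0.002,-1.0]])
P=np.array([onz(W,c,12)[:2] for c in [(160,59),(274,96),(246,200),(140,171)]]);print(P.round(),P.mean(0))
P=np.array([onz(W,c,4)[:2] for c in [(275,103),(380,121),(357,223),(257,207)]]);print(P.round(),P.mean(0))
p,r=pose();print(p.round(1),r.as_matrix().round(3).tolist(),np.round(sense()['joints'],2))
print(rel((448,2,270)))
"
```

```text
[[523.  64.]
 [514. -74.]
 [379. -65.]
 [385.  73.]] [ 4.50201549e+02 -3.06424187e-01]
[[ 507.  -75.]
 [ 517. -207.]
 [ 381. -215.]
 [ 371.  -80.]] [ 443.73528344 -144.13069664]
[ 594.5 -336.9  206.6] [[0.469, 0.883, 0.0], [0.883, -0.469, -0.0], [-0.0, 0.0, -1.0]] [-0.69  0.7   1.   -0.    1.44 -0.2 ]
[ 23.06 -28.83  -6.35]
```

>>> {"fn": "step_arm", "kwargs": {
  "commands": "0 0 0 -3 0 0 0;0 0 0 -6.3 0 0 0;0 0 0 -6.3 0 0 0;0 1.5 -1.9 -6.3 0 0 0;0 3.5 -4.4 -6.3 0 0 0;0 5.5 -6.8 -6.3 0 0 0;0 7.5 -9.3 -6.3 0 0 0;0 9.5 -11.8 -6.3 0 0 0;0 11.5 -14.3 -6.3 0 0 0;0 13.5 -16.8 -6.3 0 0 0;0 15.5 -19.3 -6.3 0 0 0;0 17.5 -21.8 -6.3 0 0 0;0 19.5 -24.2 -6.3 0 0 0;0 21.5 -26.7 -6.3 0 0 0;0 22.5 -28 -6.3 0 0 0;0 23 -28.6 -6.3 0 0 0;0 23 -28.6 -6.3 0 0 0;0 23 -28.6 -6.3 0 0 0"
}}

```text
time_s: 24.27
eef_pos: [450.0, -0.0, 269.2]
ee_rot: [0.0, 0.857, 0.515, -0.0]
force: [-0.1, -1.1, -1.0]
grip_width: 0.189
grip_force: 90.4
```

```bash
python3 -c "
from h import *
p,r=pose();print(p.round(1),r.as_matrix().round(3).tolist(),np.round(sense()['joints'],2))
W,im=snap('wrist','w9')
A,a=snap('scene')
for n,C in (('wrist',W),('scene',A)):
  for l in ('cap','dish'):
    for x in spot_point(n,l)[:2]: print(n,l,np.round(x['xy']),round(x['score'],2),onz(C,x['xy'],0 if l=='dish' else p[2]-53).round(1))
cv2.imwrite('pics/w9c.png',np.hstack([im[:,:,::-1],cv2.resize(a[130:290,220:500,::-1],(700,400))])[:, :][::1, ::1]) if 0 else cv2.imwrite('pics/w9c.png',np.vstack([cv2.resize(im[:,:,::-1],(448,280)),cv2.resize(a[130:290,230:486,::-1],(448,280))]))
"
```

```text
[450.   -0.  269.2] [[0.469, 0.883, 0.0], [0.883, -0.469, -0.0], [-0.0, 0.0, -1.0]] [-0.26  0.13  1.67 -0.    1.34  0.23]
wrist cap [315. 233.] 0.57 [447.3   0.5 216.2]
wrist dish [318. 166.] 0.85 [450.9   2.    0. ]
scene cap [362. 178.] 0.8 [448.7   6.1 216.2]
scene dish [357. 218.] 0.86 [453.8   8.1   0. ]
```

View pics/w9c.png

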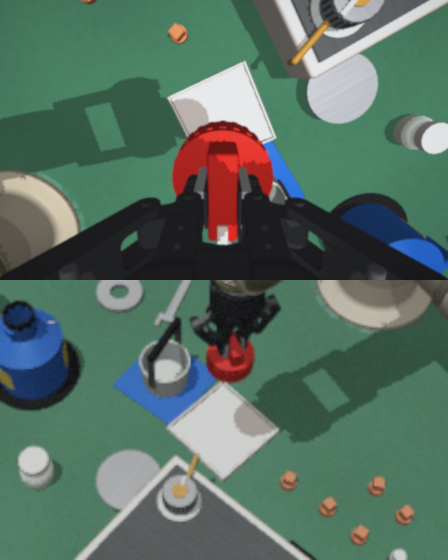

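>>> {"fn": "step_arm", "kwargs": {
  "commands": "0 0 0 3 0 0 0;0 0 0 6 0 0 0;0 0 0 9 0 0 0;0 0 0 12 0 0 0;0 0 0 15 0 0 0;0 0 0 17.5 0 0 0;0 0 0 19.5 0 0 0;0 0 0 20.5 0 0 0;0 0 0 20.9 0 0 0;0 0 0 21.1 0 0 0;0 0 0 21.2 0 0 0;0 0 0 21.2 0 0 0;0 0 0 21.2 0 0 0"
}}

```text
time_s: 25.65
eef_pos: [450.1, 0.3, 58.0]
ee_rot: [0.001, 0.857, 0.515, 0.001]
force: [0.2, 0.1, -1.2]
grip_width: 0.185
grip_force: 90.3
```

Just above the floor; go 2 mm more, release, retreat upward.

>>> {"fn": "step_arm", "kwargs": {
  "commands": "0 0 0 0.1 0 0 0;0 0 0 0.2 0 0 0;0 0 0 0.2 0 0 0;1 0 0 0.1 0 0 0;1 0 0 0.1 0 0 0;1 0 0 0.1 0 0 0;1 0 0 0.1 0 0 0;1 0 0 0.1 0 0 0;1 0 0 0.1 0 0 0;1 0 0 -3 0 0 0;1 0 0 -6 0 0 0;1 0 0 -10 0 0 0;1 0 0 -14 0 0 0;1 0 0 -18 0 0 0;1 0 0 -22 0 0 0;1 0 0 -22 0 0 0;1 0 0 -22 0 0 0"
}}

```text
time_s: 27.07
eef_pos: [450.1, 0.4, 278.7]
ee_rot: [0.001, 0.857, 0.515, 0.001]
force: [0.6, -0.1, -0.1]
grip_width: 1.004
grip_force: 0.0
```

```bash
python3 -c "
from h import *
p,r=pose();print(p.round(1),r.as_matrix().round(3).tolist(),np.round(sense()['joints'],2))
W,im=snap('wrist','w10')
for l,z in (('cap',4),('cap_top',38),('dish',0),('plug1',0)):
    for x in spot_point('wrist',l)[:5]: print(l,np.round(x['xy']),round(x['score'],2),onz(W,x['xy'],z).round(1))
"
```

```text
[4.501e+02 4.000e-01 2.787e+02] [[0.469, 0.883, 0.004], [0.883, -0.469, -0.001], [0.001, 0.004, -1.0]] [-0.26  0.12  1.66  0.    1.36  0.23]
cap [314. 166.] 0.96 [447.5   4.7   4. ]
cap_top [320. 176.] 0.68 [450.4  -4.3  38. ]
plug1 [255.  52.] 0.57 [449.3 151.3   0. ]
```

>>> {"fn": "step_arm", "kwargs": {
  "commands": "1 18.9 -13.4 -2 0 0 0;1 18.9 -13.4 -2 0 0 0;1 18.9 -13.4 -2 0 0 0;1 18.9 -13.4 -2 0 0 0;1 18.9 -13.4 -2 0 0 0;1 18.9 -13.4 -2 0 0 0;1 18.9 -13.4 -2 0 0 0;1 18.9 -13.4 -2 0 0 0;1 18.9 -13.4 -2 0 0 0;1 18.9 -13.4 -2 0 0 0"
}}

```text
time_s: 28.15
eef_pos: [420.1, 229.3, 296.8]
ee_rot: [-0.0, 0.857, 0.515, -0.001]
force: [-0.7, -0.5, 0.0]
grip_width: 0.999
grip_force: 0.0
```

```bash
cat > pl.py <<'E'
import sys
from h import *
p,r=pose();print(p.round(1),r.as_matrix().round(3).tolist(),np.round(sense()['joints'],2))
W,im=snap('wrist',sys.argv[1])
for x in spot_point('wrist','plug1'): print('plug',np.round(x['xy']),round(x['score'],2),onz(W,x['xy'],0).round(1))
for x in search_frame('wrist','union')[:1]: print('union',np.round(x['rect']),round(x['score'],2),onz(W,x['rect'][:2],20).round(1))
for x in trace('wrist','plug1'):
    if x['score']<.3: continue
    print('mask',np.round(x['rect']),round(x['score'],2),x['mask'].sum())
E
python3 pl.py w11
```

```text
[420.1 229.3 296.8] [[0.47, 0.883, -0.001], [0.883, -0.47, -0.0], [-0.001, -0.001, -1.0]] [ 0.25  0.18  1.54 -0.    1.42  0.74]
plug [242. 115.] 0.97 [365.2 329.5   0. ]
plug [364. 206.] 0.87 [446.6 150.8   0. ]
plug [267. 162.] 0.79 [362.1 264.1   0. ]
plug [315. 107.] 0.69 [449.7 295.    0. ]
plug [338. 156.] 0.55 [446.8 228.2   0. ]
union [282.  56.  26.  25.] 0.7 [443.3 361.9  20. ]
mask [369. 210.  26.  23.] 0.86 379
mask [336. 159.  20.  22.] 0.85 317
mask [314. 108.  21.  24.] 0.72 379
mask [242. 114.  28.  20.] 0.65 420
mask [265. 167.  23.  22.] 0.6 401
mask [445. 359. 110.  38.] 0.33 359
```

View pics/w11.png

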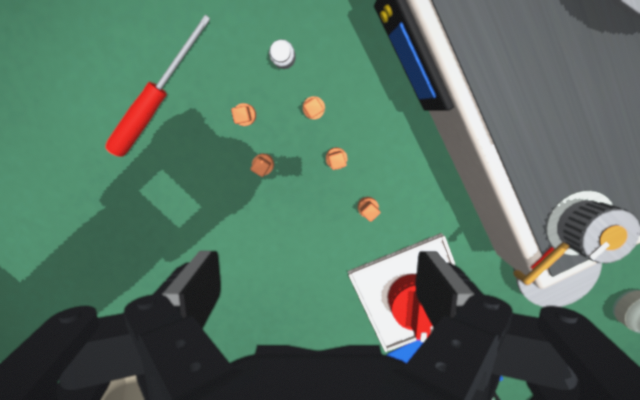

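>>> {"fn": "step_arm", "kwargs": {
  "commands": "0.5 -5.6 6.1 4 0 0 0;0.5 -5.6 6.1 8 0 0 0;0.5 -5.6 6.1 12 0 0 0;0.5 -5.6 6.1 14.7 0 0 0;0.5 -5.6 6.1 14.7 0 0 0;0.5 -5.6 6.1 14.7 0 0 0;0.5 -5.6 6.1 14.7 0 0 0"
}}

```text
time_s: 28.93
eef_pos: [447.8, 151.9, 150.7]
ee_rot: [-0.0, 0.857, 0.515, -0.0]
force: [0.2, 0.1, 0.9]
grip_width: 0.503
grip_force: 0.0
```

```bash
cat > hv.py <<'E'
import sys
from h import *
p,r=pose();W,im=snap('wrist',sys.argv[1])
print(p.round(1),r.as_matrix().round(3).tolist(),round(sense()['joints'][5],2))
hsv=cv2.cvtColor(im,cv2.COLOR_RGB2HSV)
S=4;N=60  # top view, px per mm, half size mm
def warp(src,z,c):
    g=np.arange(-N,N,1/S);X,Y=np.meshgrid(c[0]+g,c[1]+g)
    c3=(np.stack([X,Y,np.full_like(X,z)],-1)-np.array(W['eye']))@rm(W)
    u=c3[...,:2]/c3[...,2:];u=u*(1+W['k1']*(u**2).sum(-1,keepdims=True));K=np.array(W['mtx'])
    return cv2.remap(src,(u[...,0]*K[0,0]+K[0,2]).astype(np.float32),(u[...,1]*K[1,1]+K[1,2]).astype(np.float32),cv2.INTER_LINEAR)
cand=[x for x in spot_point('wrist','plug1') if x['score']>.25]
for x in cand: print('net',np.round(x['xy']),round(x['score'],2),onz(W,x['xy'],0).round(1)[:2])
x=min(cand,key=lambda x:np.linalg.norm(onz(W,x['xy'],0)[:2]-p[:2]))
c=onz(W,x['xy'],0)[:2]
t=warp(im,32,c).astype(np.float32)/255
m=warp(((hsv[...,0]<18)&(hsv[...,1]>90)).astype(np.uint8)*255,32,c)
# fit an 18 mm square: bounded, uniform inside, differing outside
g=cv2.GaussianBlur(t,(0,0),3);gx=cv2.Sobel(g,cv2.CV_32F,1,0);gy=cv2.Sobel(g,cv2.CV_32F,0,1)
s=np.linspace(-6.5,6.5,27);best=[]
H=g.shape[0]/2
for a in range(0,90,3):
    R2=np.array([[np.cos(np.radians(a)),-np.sin(np.radians(a))],[np.sin(np.radians(a)),np.cos(np.radians(a))]])
    for dx in np.arange(-12,12.1,1):
        for dy in np.arange(-12,12.1,1):
            sc=[]
            for k in range(4):
                th=np.radians(a+90*k);n=np.array([np.cos(th),np.sin(th)]);q=np.array([-n[1],n[0]])
                P=np.array([dx,dy])+9*n+s[:,None]*q
                i=np.clip((P*S+H).astype(int),0,g.shape[0]-1)
                v=gx[i[:,1],i[:,0]]*n[0]+gy[i[:,1],i[:,0]]*n[1]
                sc.append(np.abs(v.mean(0)).max())
            best.append((sum(sc)/4+min(sc),a,c[0]+dx,c[1]+dy))
best.sort(reverse=True)
for b in best[:4]: print('sq',np.round(b,3))
M=cv2.moments(m[int(H-25*S):int(H+25*S),int(H-25*S):int(H+25*S)],True);print('blob at z32',c[0]-25+M['m10']/M['m00']/S,c[1]-25+M['m01']/M['m00']/S)
b=best[0];Rt=r.as_matrix();yaw=np.degrees(np.arctan2(Rt[1,0],Rt[0,0]))
dr=(yaw-b[1]+45)%90-45
print('rz',np.radians(dr).round(3),'shift cm to TCP z31',rel((b[2],b[3],31)))
E
python3 hv.py p1
```

```text
[447.8 151.9 150.7] [[0.47, 0.883, -0.0], [0.883, -0.47, 0.0], [-0.0, -0.0, -1.0]] 0.57
net [119.  44.] 0.96 [366.3 329. ]
net [273. 116.] 0.88 [444.1 225.5]
net [325. 191.] 0.74 [452.4 149.7]
net [161. 125.] 0.62 [359.4 263. ]
net [230.  30.] 0.59 [447.3 296. ]
sq [3.97000e-01 1.80000e+01 4.51442e+02 1.49696e+02]
sq [3.94000e-01 2.10000e+01 4.51442e+02 1.49696e+02]
sq [3.82000e-01 2.40000e+01 4.51442e+02 1.49696e+02]
sq [3.80000e-01 1.50000e+01 4.51442e+02 1.49696e+02]
blob at z32 453.36500476493586 154.60948240864641
rz 0.768 shift cm to TCP z31 [-0.11  0.36 12.1 ]
```

>>> {"fn": "step_arm", "kwargs": {
  "commands": "0.5 -0.1 0.4 0 0 0 0.12;0.5 -0.1 0.4 2 0 0 0.24;0.5 -0.1 0.4 4 0 0 0.36;0.5 -0.1 0.4 6 0 0 0.48;0.5 -0.1 0.4 8 0 0 0.6;0.5 -0.1 0.4 10 0 0 0.74;0.5 -0.1 0.4 11.4 0 0 0.74;0.5 -0.1 0.4 12 0 0 0.74;0.5 -0.1 0.4 12 0 0 0.74;0.5 -0.1 0.4 12 0 0 0.74;0 -0.1 0.4 12 0 0 0.74;0 -0.1 0.4 12 0 0 0.74;0 -0.1 0.4 12 0 0 0.74;0 -0.1 0.4 12 0 0 0.74;0 -0.1 0.4 12 0 0 0.74;0 -0.1 0.4 12 0 0 0.74;0 -0.1 0.4 12 0 0 0.74",
  "newtons": 40
}}

```text
time_s: 30.45
eef_pos: [451.3, 149.5, 31.5]
ee_rot: [0.0, 0.985, 0.171, 0.001]
force: [-1.1, 0.4, 5.5]
grip_width: 0.204
grip_force: 39.3
```

>>> {"fn": "step_arm", "kwargs": {
  "commands": "0 0 0 -4 0 0 0;0 0 0 -8 0 0 0;0 0 0 -12 0 0 0;0 0 0 -16 0 0 0;0 0 0 -20 0 0 0;0 0 0 -20 0 0 0;0 0 0 -20 0 0 0"
}}

```text
time_s: 31.03
eef_pos: [451.2, 149.5, 232.5]
ee_rot: [0.0, 0.985, 0.171, 0.003]
force: [-0.1, 0.0, -2.3]
grip_width: 0.197
grip_force: 39.6
```

```bash
cat > j.py <<'E'
from h import *
p,r=pose();print(p.round(1),r.as_matrix().round(3).tolist(),np.round(sense()['joints'],2),sense()['grip_width'],sense()['grip_force'])
print(rel((594.5,-336.8,225)))
E
python3 j.py
```

```text
[451.2 149.5 232.5] [[0.942, 0.336, 0.005], [0.336, -0.942, 0.0], [0.005, 0.001, -1.0]] [0.07 0.21 1.67 0.   1.25 1.3 ] 0.1971458258420688 39.606197476387024
[-2.87 50.62  0.8 ]
```

>>> {"fn": "step_arm", "kwargs": {
  "commands": "0 -0.2 3 0 0 0 0;0 -0.4 7 0 0 0 0;0 -2.9 50.6 0 0 0 0;0 -2.9 50.6 0 0 0 0;0 -2.9 50.6 0 0 0 0;0 -2.9 50.6 0 0 0 0;0 -2.9 50.6 0 0 0 0;0 -2.9 50.6 0 0 0 0;0 -2.9 50.6 0 0 0 0;0 -2.9 50.6 0 0 0 0;0 -2.9 50.6 0 0 0 0;0 -2.9 50.6 0 0 0 0;0 -2.9 50.6 0 0 0 0;0 -2.9 50.6 0 0 0 0;0 -2.9 50.6 0 0 0 0;0 -2.9 50.6 0 0 0 0;0 -2.9 50.6 0 0 0 0"
}}

```text
time_s: 32.45
eef_pos: [593.3, -335.7, 230.0]
ee_rot: [-0.0, 0.985, 0.171, -0.0]
force: [0.5, -0.2, -0.3]
grip_width: 0.201
grip_force: 39.6
```

```bash
cat > jj.py <<'E'
from h import *
p,r=pose();print(p.round(1),round(sense()['grip_width'],3));W,im=snap('wrist','j1')
print(r.as_matrix().round(3).tolist())
for l,z in (('jug',0),('plug1',p[2]-31)):
    for x in spot_point('wrist',l)[:2]: print(l,np.round(x['xy']),round(x['score'],2),onz(W,x['xy'],z).round(1))
print(rel((594.5,-336.8,200)))
E
python3 jj.py
```

```text
[ 593.3 -335.7  230. ] 0.201
[[0.941, 0.337, -0.001], [0.337, -0.941, 0.001], [-0.0, -0.001, -1.0]]
jug [318. 175.] 0.77 [ 591.1 -335.4    0. ]
plug1 [317. 246.] 0.75 [ 592.4 -334.2  199. ]
[0.07 0.11 3.06]
```

>>> {"fn": "step_arm", "kwargs": {
  "commands": "0 0.1 0.1 1.5 0 0 0;0 0.1 0.1 2.8 0 0 0;0 0.1 0.1 3 0 0 0;0 0.1 0.1 3 0 0 0;0.5 0.1 0.1 3 0 0 0;0.5 0.1 0.1 3 0 0 0;0.5 0.1 0.1 3 0 0 0;0.5 0.1 0.1 3 0 0 0;0.5 0.1 0.1 0 0 0 0;0.5 0.1 0.1 -4 0 0 0;0.5 0.1 0.1 -4 0 0 0"
}}

```text
time_s: 33.52
eef_pos: [595.9, -338.4, 279.0]
ee_rot: [0.005, 0.985, 0.171, 0.004]
force: [0.1, -0.8, 2.5]
grip_width: 0.498
grip_force: 0.0
```

```bash
cat > nx.py <<'E'
import sys
from h import *
p,r=pose();print(p.round(1),r.as_matrix().round(3).tolist(),np.round(sense()['joints'],2))
im=capture('wrist');W=camera_model('wrist')
for x in spot_point('wrist','plug1')[:3]: print('wrist plug',np.round(x['xy']),round(x['score'],2),onz(W,x['xy'],177).round())
for n in ('scene','side'):
    A=camera_model(n);a=capture(n)
    for x in spot_point(n,'plug1'): print(n,np.round(x['xy']),round(x['score'],2),onz(A,x['xy'],0).round(1)[:2])
if len(sys.argv)>1: print(rel([float(v) for v in sys.argv[1:4]]))
E
python3 nx.py 447 227 150
```

```text
[ 595.9 -338.4  279. ] [[0.942, 0.336, 0.01], [0.336, -0.942, -0.008], [0.007, 0.011, -1.0]] [-0.69  0.67  0.87  0.    1.59  0.54]
scene [435. 277.] 0.61 [445.1 297.5]
scene [442. 252.] 0.6 [367.8 266.8]
scene [415. 263.] 0.5 [450.8 230.8]
scene [461. 267.] 0.48 [368.8 335.2]
side [356. 221.] 0.7 [ 427.8 -149.3]
side [318. 326.] 0.61 [361.2 269.5]
side [297. 302.] 0.49 [448.3 227.6]
side [307. 342.] 0.43 [364.3 324.5]
side [283. 320.] 0.4 [452.2 296.3]
[  5.1  -58.08  12.01]
```

>>> {"fn": "step_arm", "kwargs": {
  "commands": "0.5 0.3 -3 0 0 0 0;0.5 0.6 -7 0 0 0 0;0.5 5.1 -58.1 5 0 0 0;0.5 5.1 -58.1 5 0 0 0;0.5 5.1 -58.1 5 0 0 0;0.5 5.1 -58.1 5 0 0 0;0.5 5.1 -58.1 5 0 0 0;0.5 5.1 -58.1 5 0 0 0;0.5 5.1 -58.1 5 0 0 0;0.5 5.1 -58.1 5 0 0 0;0.5 5.1 -58.1 5 0 0 0;0.5 5.1 -58.1 5 0 0 0;0.5 5.1 -58.1 5 0 0 0;0.5 5.1 -58.1 5 0 0 0;0.5 5.1 -58.1 9 0 0 0;0.5 5.1 -58.1 12.9 0 0 0;0.5 5.1 -58.1 12.9 0 0 0;0.5 5.1 -58.1 12.9 0 0 0;0.5 5.1 -58.1 12.9 0 0 0"
}}

```text
time_s: 35.4
eef_pos: [448.4, 226.6, 143.1]
ee_rot: [-0.0, 0.985, 0.17, 0.001]
force: [0.5, 0.6, -0.0]
grip_width: 0.5
grip_force: 0.0
```

```bash
python3 hv.py p2
```

```text
[448.4 226.6 143.1] [[0.942, 0.335, 0.002], [0.335, -0.942, 0.0], [0.002, 0.0, -1.0]] 1.46
net [179. 237.] 0.86 [369.3 328.9]
net [241. 167.] 0.78 [447.9 294.8]
sq [  0.632   6.    447.871 294.81 ]
sq [  0.626   9.    447.871 294.81 ]
sq [  0.62    3.    447.871 294.81 ]
sq [  0.607   0.    447.871 294.81 ]
blob at z32 452.4369998991001 291.6540302376474
rz 0.237 shift cm to TCP z31 [ 2.17 -6.46 11.26]
```

```bash
sed -i "s/^c=onz.*/c=onz(W,x['xy'],0)[:2] if len(sys.argv)<3 else np.array([float(sys.argv[2]),float(sys.argv[3])])/; s/^x=min(cand/x=None if len(sys.argv)>2 else min(cand/" hv.py; python3 hv.py p2b 448.5 226.5
```

```text
[448.7 226.5 143.5] [[0.942, 0.335, 0.004], [0.335, -0.942, 0.001], [0.004, 0.0, -1.0]] 1.46
net [181. 239.] 0.87 [368.5 326.9]
net [318. 196.] 0.78 [445.7 226.1]
net [241. 168.] 0.62 [446.7 294.9]
sq [  0.624  78.    444.5   227.5  ]
sq [  0.623  81.    444.5   227.5  ]
sq [  0.612  75.    444.5   227.5  ]
sq [  0.604  84.    444.5   227.5  ]
blob at z32 448.81167638798877 229.24303305249515
rz 0.551 shift cm to TCP z31 [-0.36 -0.22 11.2 ]
```

>>> {"fn": "step_arm", "kwargs": {
  "commands": "0.5 -0.3 -0.2 0 0 0 0.12;0.5 -0.3 -0.2 2 0 0 0.24;0.5 -0.3 -0.2 4 0 0 0.36;0.5 -0.3 -0.2 6 0 0 0.48;0.5 -0.3 -0.2 8 0 0 0.53;0.5 -0.3 -0.2 10 0 0 0.53;0.5 -0.3 -0.2 11.1 0 0 0.53;0.5 -0.3 -0.2 11.1 0 0 0.53;0.5 -0.3 -0.2 11.1 0 0 0.53;0 -0.3 -0.2 11.1 0 0 0.53;0 -0.3 -0.2 11.1 0 0 0.53;0 -0.3 -0.2 11.1 0 0 0.53;0 -0.3 -0.2 11.1 0 0 0.53;0 -0.3 -0.2 11.1 0 0 0.53;0 -0.3 -0.2 11.1 0 0 0.53;0 -0.3 -0.2 11.1 0 0 0.53"
}}

```text
time_s: 36.93
eef_pos: [444.7, 227.9, 31.6]
ee_rot: [-0.0, 0.996, -0.093, 0.001]
force: [-1.0, -0.5, 6.7]
grip_width: 0.201
grip_force: 39.7
```

>>> {"fn": "step_arm", "kwargs": {
  "commands": "0 0 0 -4 0 0 0;0 0 0 -8 0 0 0;0 0 0 -12 0 0 0;0 0 0 -16 0 0 0;0 0 0 -20 0 0 0;0 0 0 -20 0 0 0;0 0 0 -20 0 0 0"
}}

```text
time_s: 37.52
eef_pos: [444.4, 227.9, 232.5]
ee_rot: [-0.001, 0.996, -0.093, 0.002]
force: [-0.7, 0.2, -1.5]
grip_width: 0.196
grip_force: 39.4
```

```bash
python3 j.py
```

```text
[444.4 227.9 232.5] [[0.983, -0.186, 0.005], [-0.186, -0.983, 0.001], [0.005, -0.002, -1.0]] [0.24 0.27 1.6  0.   1.27 2.  ] 0.19570611816519 39.397491216659546
[25.24 52.7   0.76]
```

>>> {"fn": "step_arm", "kwargs": {
  "commands": "0 1.3 2.7 0 0 0 0;0 3 6.3 0 0 0 0;0 25.2 52.7 0 0 0 0;0 25.2 52.7 0 0 0 0;0 25.2 52.7 0 0 0 0;0 25.2 52.7 0 0 0 0;0 25.2 52.7 0 0 0 0;0 25.2 52.7 0 0 0 0;0 25.2 52.7 0 0 0 0;0 25.2 52.7 0 0 0 0;0 25.2 52.7 0 0 0 0;0 25.2 52.7 0 0 0 0;0 25.2 52.7 0 0 0 0;0 25.2 52.7 0 0 0 0;0 25.2 52.7 0 0 0 0;0 25.2 52.7 0 0 0 0;0 25.2 52.7 0 0 0 0;0 25.2 52.7 0 0 0 0;0 25.2 52.7 0 0 0 0"
}}

```text
time_s: 39.1
eef_pos: [593.4, -335.7, 230.2]
ee_rot: [-0.0, 0.996, -0.093, -0.0]
force: [0.6, 0.8, 0.2]
grip_width: 0.197
grip_force: 39.5
```

```bash
python3 jj.py
```

```text
[ 593.4 -335.7  230.2] 0.197
[[0.983, -0.185, -0.0], [-0.185, -0.983, 0.001], [-0.001, -0.0, -1.0]]
jug [318. 174.] 0.66 [ 592.3 -334.1    0. ]
plug1 [320. 243.] 0.86 [ 594.1 -336.   199.2]
[0.11 0.05 3.07]
```

>>> {"fn": "step_arm", "kwargs": {
  "commands": "0 0.1 0.1 1.5 0 0 0;0 0.1 0.1 2.8 0 0 0;0 0.1 0.1 3 0 0 0;0 0.1 0.1 3 0 0 0;0.5 0.1 0.1 3 0 0 0;0.5 0.1 0.1 3 0 0 0;0.5 0.1 0.1 3 0 0 0;0.5 0.1 0.1 3 0 0 0;0.5 0.1 0.1 0 0 0 0;0.5 0.1 0.1 -4 0 0 0;0.5 0.1 0.1 -4 0 0 0;0.5 0.1 0.1 -4 0 0 0"
}}

```text
time_s: 40.25
eef_pos: [594.7, -338.5, 273.3]
ee_rot: [0.002, 0.996, -0.093, 0.002]
force: [0.0, -0.0, -0.4]
grip_width: 0.498
grip_force: 0.0
```

```bash
python3 nx.py 448 295 150
```

```text
[ 594.7 -338.5  273.3] [[0.983, -0.186, 0.004], [-0.186, -0.983, -0.004], [0.005, 0.003, -1.0]] [-0.69  0.68  0.88  0.    1.58  1.07]
scene [445. 250.] 0.65 [356.6 268.9]
scene [328. 249.] 0.57 [590.9  14.4]
scene [460. 266.] 0.49 [368.1 332.3]
scene [433. 277.] 0.42 [449.3 293.8]
side [285. 316.] 0.64 [454.7 282.5]
side [307. 343.] 0.58 [363.8 327.1]
side [319. 323.] 0.57 [362.8 260.4]
[-26.11 -59.47  12.02]
```

>>> {"fn": "step_arm", "kwargs": {
  "commands": "0.5 -1.3 -3 0 0 0 0;0.5 -3 -6.8 0 0 0 0;0.5 -26.1 -59.5 5 0 0 -0.3;0.5 -26.1 -59.5 5 0 0 -0.3;0.5 -26.1 -59.5 5 0 0 -0.3;0.5 -26.1 -59.5 5 0 0 -0.3;0.5 -26.1 -59.5 5 0 0 -0.3;0.5 -26.1 -59.5 5 0 0 -0.3;0.5 -26.1 -59.5 5 0 0 -0.3;0.5 -26.1 -59.5 5 0 0 -0.3;0.5 -26.1 -59.5 5 0 0 -0.3;0.5 -26.1 -59.5 5 0 0 -0.3;0.5 -26.1 -59.5 5 0 0 -0.3;0.5 -26.1 -59.5 5 0 0 -0.3;0.5 -26.1 -59.5 5 0 0 -0.3;0.5 -26.1 -59.5 9 0 0 -0.3;0.5 -26.1 -59.5 12.4 0 0 -0.3;0.5 -26.1 -59.5 12.4 0 0 -0.3;0.5 -26.1 -59.5 12.4 0 0 -0.3;0.5 -26.1 -59.5 12.4 0 0 -0.3"
}}

```text
time_s: 42.22
eef_pos: [449.4, 294.5, 147.8]
ee_rot: [-0.0, 0.998, 0.056, 0.001]
force: [-0.2, 0.1, 0.4]
grip_width: 0.502
grip_force: 0.0
```

```bash
python3 hv.py p3
```

```text
[449.4 294.5 147.8] [[0.994, 0.112, 0.001], [0.112, -0.994, 0.0], [0.001, -0.0, -1.0]] 1.82
net [271. 270.] 0.85 [370.5 330.1]
net [339. 288.] 0.84 [359.3 265.7]
net [317. 196.] 0.56 [445.3 295.5]
sq [  0.518   0.    448.267 294.519]
sq [  0.499  87.    448.267 294.519]
sq [  0.493   3.    448.267 294.519]
sq [  0.469  84.    448.267 294.519]
blob at z32 452.67406631783797 295.7272856350099
rz 0.112 shift cm to TCP z31 [-2.000e-01 -1.000e-02  1.176e+01]
```

>>> {"fn": "step_arm", "kwargs": {
  "commands": "0.5 -0.2 0 3 0 0 0.1;0.5 -0.2 0 6 0 0 0.1;0.5 -0.2 0 9 0 0 0.1;0.5 -0.2 0 11 0 0 0.1;0.5 -0.2 0 11.6 0 0 0.1;0.5 -0.2 0 11.6 0 0 0.1;0.5 -0.2 0 11.6 0 0 0.1;0 -0.2 0 11.6 0 0 0.1;0 -0.2 0 11.6 0 0 0.1;0 -0.2 0 11.6 0 0 0.1;0 -0.2 0 11.6 0 0 0.1;0 -0.2 0 11.6 0 0 0.1;0 -0.2 0 11.6 0 0 0.1;0 -0.2 0 11.6 0 0 0.1"
}}

```text
time_s: 43.48
eef_pos: [447.4, 295.1, 32.0]
ee_rot: [-0.0, 1.0, 0.006, 0.001]
force: [-0.9, -1.2, 7.8]
grip_width: 0.202
grip_force: 39.5
```

>>> {"fn": "step_arm", "kwargs": {
  "commands": "0 0 0 -4 0 0 0;0 0 0 -8 0 0 0;0 0 0 -12 0 0 0;0 0 0 -16 0 0 0;0 0 0 -20 0 0 0;0 0 0 -20 0 0 0;0 0 0 -20 0 0 0"
}}

```text
time_s: 44.07
eef_pos: [447.1, 295.1, 232.9]
ee_rot: [-0.001, 1.0, 0.006, 0.003]
force: [0.3, 0.5, -1.5]
grip_width: 0.194
grip_force: 39.5
```

```bash
python3 j.py
```

```text
[447.1 295.1 232.9] [[1.0, 0.013, 0.005], [0.013, -1.0, 0.002], [0.005, -0.002, -1.0]] [ 0.36  0.35  1.49 -0.    1.3   1.92] 0.19410185370932526 39.50020730495453
[13.92 63.37  0.74]
```

>>> {"fn": "step_arm", "kwargs": {
  "commands": "0 0.7 3 0 0 0 0;0 1.5 7 0 0 0 0;0 13.9 63.4 0 0 0 0;0 13.9 63.4 0 0 0 0;0 13.9 63.4 0 0 0 0;0 13.9 63.4 0 0 0 0;0 13.9 63.4 0 0 0 0;0 13.9 63.4 0 0 0 0;0 13.9 63.4 0 0 0 0;0 13.9 63.4 0 0 0 0;0 13.9 63.4 0 0 0 0;0 13.9 63.4 0 0 0 0;0 13.9 63.4 0 0 0 0;0 13.9 63.4 0 0 0 0;0 13.9 63.4 0 0 0 0;0 13.9 63.4 0 0 0 0;0 13.9 63.4 0 0 0 0;0 13.9 63.4 0 0 0 0;0 13.9 63.4 0 0 0 0;0 13.9 63.4 0 0 0 0"
}}

```text
time_s: 45.73
eef_pos: [593.6, -336.0, 230.1]
ee_rot: [-0.0, 1.0, 0.007, -0.0]
force: [0.5, -0.2, -1.3]
grip_width: 0.196
grip_force: 39.6
```

```bash
python3 jj.py
```

```text
[ 593.6 -336.   230.1] 0.196
[[1.0, 0.014, -0.001], [0.014, -1.0, 0.001], [-0.001, -0.001, -1.0]]
jug [317. 174.] 0.62 [ 592.2 -333.9    0. ]
plug1 [318. 243.] 0.8 [ 594.7 -334.9  199.1]
plug1 [157. 295.] 0.36 [ 563.2 -248.8  199.1]
[0.07 0.05 3.07]
```

>>> {"fn": "step_arm", "kwargs": {
  "commands": "0 0.1 0.1 1.5 0 0 0;0 0.1 0.1 2.8 0 0 0;0 0.1 0.1 3 0 0 0;0 0.1 0.1 3 0 0 0;0.5 0.1 0.1 3 0 0 0;0.5 0.1 0.1 3 0 0 0;0.5 0.1 0.1 3 0 0 0;0.5 0.1 0.1 3 0 0 0;0.5 0.1 0.1 0 0 0 0;0.5 0.1 0.1 -4 0 0 0;0.5 0.1 0.1 -4 0 0 0;0.5 0.1 0.1 -4 0 0 0"
}}

```text
time_s: 46.88
eef_pos: [595.1, -338.7, 273.3]
ee_rot: [0.002, 1.0, 0.006, 0.002]
force: [-0.5, -0.6, -0.0]
grip_width: 0.501
grip_force: 0.0
```

```bash
python3 nx.py 361 265 150
```

```text
[ 595.1 -338.7  273.3] [[1.0, 0.013, 0.004], [0.013, -1.0, -0.004], [0.004, 0.004, -1.0]] [-0.69  0.68  0.87 -0.    1.58  0.87]
wrist plug [306. 202.] 0.76 [ 600. -329.  177.]
wrist plug [ 62. 274.] 0.61 [ 542. -148.  177.]
scene [443. 249.] 0.48 [358.8 264.7]
scene [441. 271.] 0.4 [419.2 299.3]
scene [326. 188.] 0.4 [ 441.5 -137.1]
side [297. 323.] 0.68 [414.8 286.9]
side [318. 324.] 0.43 [360.8 264.9]
[-22.56 -60.61  12.03]
```

```bash
python3 -c "
from h import *
W,im=snap('wrist','j4');hsv=cv2.cvtColor(im,cv2.COLOR_RGB2HSV)
m=((hsv[...,0]>3)&(hsv[...,0]<18)&(hsv[...,1]>100)&(hsv[...,2]>40)).astype(np.uint8)
n,l,s,c=cv2.connectedComponentsWithStats(m)
for i in range(1,n):
    if s[i,4]>15: print(s[i],c[i].round(),im[l==i].mean(0).round(),onz(W,c[i],177).round(),onz(W,c[i],30).round())
print('mouth proj',proj(W,(594.5,-336.8,177)),proj(W,(594.5+22,-336.8,177)),proj(W,(594.5,-336.8,20)))
for x in trace('wrist','plug1'): print(np.round(x['rect']),x['score'],im[x['mask']].mean(0).round())
for y in range(150,260,6): print(y,' '.join('%3d,%3d,%3d'%tuple(im[y,xx]) for xx in range(286,356,8)))
"
```

```text
[290 191  23  22 384] [301. 201.] [210. 132.  91.] [ 600. -326.  177.] [ 559. -319.   30.]
mouth proj (np.float64(317.37285735480623), np.float64(209.51191438887145)) (np.float64(317.78378800630185), np.float64(178.33683869254645)) (np.float64(317.7185841975876), np.float64(169.6821905680279))
[302. 201.  24.  24.] 0.6 [204. 130.  97.]
150  51,131,239  51,132,239  51,134,240  53,134,240  52,135,241  53,135,241  51,134,241  52,134,240  51,132,240
156  51,131,239  52,133,240  51,133,240  52,134,241  53,135,241  53,135,241  51,134,240  50,133,240  52,133,240
162  50,130,238  52,132,239  51,131,238  40, 92,179  38, 90,173  57,134,237  51,134,240  52,133,240  51,132,239
168  51,131,238  53,131,238  70,153,245  70,154,245  69,153,245  69,155,245  59,132,234  52,132,239  52,132,239
174  50,130,238  34, 79,152  40, 76,140  34, 34, 37  34, 38, 50  33, 34, 39  64,141,240  58,140,242  51,131,238
180  52,134,240  31, 48, 81  53, 55, 63  47, 75,131  48, 72,121  49, 71,119  47, 48, 50  33, 72,137  49,130,238
186  41, 88,169  55, 63, 89  42,103,204  37, 93,181  36, 88,171  36, 87,171  44, 79,145  4
[... 665 characters left out ...]
,112  33, 64,117  52, 82,147
228  53, 53, 54  32, 46, 75  31, 70,133  33, 71,135  30, 70,134  28, 60,114  27, 57,107  30, 31, 33  40, 94,183
234  38, 78,149  35, 35, 36  28, 41, 68  34, 71,133  27, 58,108  40, 76,138  30, 29, 30  42, 43, 53  36, 85,163
240  38, 86,166  44, 82,153  37, 36, 37  29, 29, 30  29, 28, 29  30, 30, 31  41, 52, 79  36, 83,163  35, 83,162
246  47, 93,142 120,128,166  37, 81,157  38, 72,133  38, 72,132  37, 70,130  35, 83,161  38, 85,161  84,150,134
252  65,110, 86  65,110, 89  56,100,120  44, 92,155  47, 97,158  54,104,151  86,151,134  92,161,125  92,161,125
258  64,110, 86  64,110, 86  66,110, 86  65,110, 86  68,117, 91  93,161,125  93,162,126  91,160,124  93,162,125
```

>>> {"fn": "step_arm", "kwargs": {
  "commands": "0.5 -1.1 -3 0 0 0 0;0.5 -2.6 -7 0 0 0 0;0.5 -22.7 -60.6 5 0 0 0;0.5 -22.7 -60.6 5 0 0 0;0.5 -22.7 -60.6 5 0 0 0;0.5 -22.7 -60.6 5 0 0 0;0.5 -22.7 -60.6 5 0 0 0;0.5 -22.7 -60.6 5 0 0 0;0.5 -22.7 -60.6 5 0 0 0;0.5 -22.7 -60.6 5 0 0 0;0.5 -22.7 -60.6 5 0 0 0;0.5 -22.7 -60.6 5 0 0 0;0.5 -22.7 -60.6 5 0 0 0;0.5 -22.7 -60.6 5 0 0 0;0.5 -22.7 -60.6 5 0 0 0;0.5 -22.7 -60.6 9 0 0 0;0.5 -22.7 -60.6 12.4 0 0 0;0.5 -22.7 -60.6 12.4 0 0 0;0.5 -22.7 -60.6 12.4 0 0 0;0.5 -22.7 -60.6 12.4 0 0 0"
}}

```text
time_s: 48.95
eef_pos: [361.0, 264.4, 147.8]
ee_rot: [-0.0, 1.0, 0.006, 0.001]
force: [0.5, 0.2, 0.2]
grip_width: 0.5
grip_force: 0.0
```

```bash
python3 hv.py p4
```

```text
[361.  264.4 147.8] [[1.0, 0.012, 0.002], [0.012, -1.0, 0.0], [0.002, -0.0, -1.0]] 1.93
net [321. 192.] 0.91 [360.2 262.9]
net [282. 134.] 0.65 [408.6 295.2]
sq [  0.549  33.    358.233 264.898]
sq [  0.548  30.    358.233 264.898]
sq [  0.546  27.    358.233 264.898]
sq [  0.512  36.    358.233 264.898]
blob at z32 362.8690316141614 264.5087302929185
rz -0.564 shift cm to TCP z31 [-0.35 -0.05 11.73]
```

>>> {"fn": "step_arm", "kwargs": {
  "commands": "0.5 -0.3 0 0 0 0 -0.12;0.5 -0.3 0 2 0 0 -0.24;0.5 -0.3 0 4 0 0 -0.36;0.5 -0.3 0 6 0 0 -0.48;0.5 -0.3 0 9 0 0 -0.51;0.5 -0.3 0 11 0 0 -0.51;0.5 -0.3 0 11.6 0 0 -0.51;0.5 -0.3 0 11.6 0 0 -0.51;0.5 -0.3 0 11.6 0 0 -0.51;0 -0.3 0 11.6 0 0 -0.51;0 -0.3 0 11.6 0 0 -0.51;0 -0.3 0 11.6 0 0 -0.51;0 -0.3 0 11.6 0 0 -0.51;0 -0.3 0 11.6 0 0 -0.51;0 -0.3 0 11.6 0 0 -0.51;0 -0.3 0 11.6 0 0 -0.51"
}}

```text
time_s: 50.38
eef_pos: [357.7, 264.9, 31.7]
ee_rot: [-0.0, 0.966, 0.258, 0.001]
force: [-1.2, -1.2, 8.7]
grip_width: 0.199
grip_force: 39.2
```

>>> {"fn": "step_arm", "kwargs": {
  "commands": "0 0 0 -4 0 0 0;0 0 0 -8 0 0 0;0 0 0 -12 0 0 0;0 0 0 -16 0 0 0;0 0 0 -20 0 0 0;0 0 0 -20 0 0 0;0 0 0 -20 0 0 0"
}}

```text
time_s: 50.97
eef_pos: [357.4, 264.9, 232.5]
ee_rot: [-0.0, 0.966, 0.258, 0.003]
force: [1.1, -0.3, -1.7]
grip_width: 0.195
grip_force: 39.7
```

```bash
python3 j.py
```

```text
[357.4 264.9 232.5] [[0.866, 0.499, 0.005], [0.499, -0.866, 0.002], [0.005, 0.001, -1.0]] [ 0.37  0.15  1.75 -0.    1.24  1.42] 0.1949997998873348 39.72300052642822
[-9.51 63.97  0.75]
```

>>> {"fn": "step_arm", "kwargs": {
  "commands": "0 -0.4 3 0 0 0 0;0 -1 7 0 0 0 0;0 -9.5 64 0 0 0 0;0 -9.5 64 0 0 0 0;0 -9.5 64 0 0 0 0;0 -9.5 64 0 0 0 0;0 -9.5 64 0 0 0 0;0 -9.5 64 0 0 0 0;0 -9.5 64 0 0 0 0;0 -9.5 64 0 0 0 0;0 -9.5 64 0 0 0 0;0 -9.5 64 0 0 0 0;0 -9.5 64 0 0 0 0;0 -9.5 64 0 0 0 0;0 -9.5 64 0 0 0 0;0 -9.5 64 0 0 0 0;0 -9.5 64 0 0 0 0;0 -9.5 64 0 0 0 0;0 -9.5 64 0 0 0 0;0 -9.5 64 0 0 0 0"
}}

```text
time_s: 52.63
eef_pos: [594.0, -336.0, 230.1]
ee_rot: [-0.0, 0.966, 0.259, -0.0]
force: [0.3, 0.9, -0.9]
grip_width: 0.197
grip_force: 39.8
```

```bash
python3 jj.py
```

```text
[ 594.  -336.   230.1] 0.197
[[0.866, 0.5, -0.001], [0.5, -0.866, 0.001], [-0.0, -0.001, -1.0]]
jug [316. 175.] 0.61 [ 591.1 -333.2    0. ]
plug1 [318. 245.] 0.88 [ 593.9 -335.1  199.1]
plug1 [294. 201.] 0.44 [ 608.  -312.9  199.1]
[0.01 0.06 3.08]
```

>>> {"fn": "step_arm", "kwargs": {
  "commands": "0 0 0.1 1.5 0 0 0;0 0 0.1 2.8 0 0 0;0 0 0.1 3 0 0 0;0 0 0.1 3 0 0 0;0.5 0 0.1 3 0 0 0;0.5 0 0.1 3 0 0 0;0.5 0 0.1 3 0 0 0;0.5 0 0.1 3 0 0 0;0.5 0 0.1 0 0 0 0;0.5 0 0.1 -4 0 0 0;0.5 0 0.1 -4 0 0 0;0.5 0 0.1 -4 0 0 0"
}}

```text
time_s: 53.78
eef_pos: [595.2, -338.5, 273.3]
ee_rot: [0.002, 0.966, 0.258, 0.002]
force: [0.6, 0.2, -0.9]
grip_width: 0.5
grip_force: 0.0
```

```bash
python3 nx.py 415 293 150
```

```text
[ 595.2 -338.5  273.3] [[0.866, 0.499, 0.004], [0.499, -0.866, -0.004], [0.002, 0.005, -1.0]] [-0.69  0.68  0.87  0.    1.58  0.36]
wrist plug [295. 195.] 0.73 [ 596. -318.  177.]
wrist plug [340. 181.] 0.48 [ 620. -340.  177.]
scene [444. 266.] 0.66 [401.3 295.9]
side [297. 323.] 0.42 [413.6 288.4]
side [315. 378.] 0.35 [301.3 401.7]
[ 15.96 -63.62  12.02]
```

>>> {"fn": "step_arm", "kwargs": {
  "commands": "0.5 0.7 -3 0 0 0 0;0.5 1.7 -7 0 0 0 0;0.5 15.4 -64.1 5 0 0 0;0.5 15.4 -64.1 5 0 0 0;0.5 15.4 -64.1 5 0 0 0;0.5 15.4 -64.1 5 0 0 0;0.5 15.4 -64.1 5 0 0 0;0.5 15.4 -64.1 5 0 0 0;0.5 15.4 -64.1 5 0 0 0;0.5 15.4 -64.1 5 0 0 0;0.5 15.4 -64.1 5 0 0 0;0.5 15.4 -64.1 5 0 0 0;0.5 15.4 -64.1 5 0 0 0;0.5 15.4 -64.1 5 0 0 0;0.5 15.4 -64.1 5 0 0 0;0.5 15.4 -64.1 9 0 0 0;0.5 15.4 -64.1 12.4 0 0 0;0.5 15.4 -64.1 12.4 0 0 0;0.5 15.4 -64.1 12.4 0 0 0;0.5 15.4 -64.1 12.4 0 0 0"
}}

```text
time_s: 55.75
eef_pos: [408.6, 293.6, 147.1]
ee_rot: [0.0, 0.966, 0.258, 0.0]
force: [0.5, 0.4, 1.7]
grip_width: 0.497
grip_force: 0.0
```

```bash
python3 hv.py p5
```

```text
[408.6 293.6 147.1] [[0.867, 0.499, 0.0], [0.499, -0.867, -0.0], [0.0, 0.0, -1.0]] 1.44
net [321. 190.] 0.77 [410.4 293.2]
net [608. 306.] 0.44 [448.9  -1.7]
sq [  0.61   72.    408.426 293.16 ]
sq [  0.602  75.    408.426 293.16 ]
sq [  0.595  69.    408.426 293.16 ]
sq [  0.57   78.    408.426 293.16 ]
blob at z32 412.3772377169033 295.48381769017243
rz -0.734 shift cm to TCP z31 [-0.13 -0.02 11.72]
```

>>> {"fn": "step_arm", "kwargs": {
  "commands": "0.5 -0.1 0 0 0 0 -0.12;0.5 -0.1 0 2 0 0 -0.24;0.5 -0.1 0 4 0 0 -0.36;0.5 -0.1 0 5 0 0 -0.48;0.5 -0.1 0 6 0 0 -0.6;0.5 -0.1 0 8 0 0 -0.72;0.5 -0.1 0 10 0 0 -0.74;0.5 -0.1 0 11.2 0 0 -0.74;0.5 -0.1 0 11.6 0 0 -0.74;0.5 -0.1 0 11.6 0 0 -0.74;0.5 -0.1 0 11.6 0 0 -0.74;0 -0.1 0 11.6 0 0 -0.74;0 -0.1 0 11.6 0 0 -0.74;0 -0.1 0 11.6 0 0 -0.74;0 -0.1 0 11.6 0 0 -0.74;0 -0.1 0 11.6 0 0 -0.74;0 -0.1 0 11.6 0 0 -0.74;0 -0.1 0 11.6 0 0 -0.74"
}}

```text
time_s: 57.35
eef_pos: [407.8, 293.8, 31.4]
ee_rot: [0.0, 0.807, 0.59, 0.001]
force: [-0.9, -1.3, 5.7]
grip_width: 0.196
grip_force: 39.4
```

>>> {"fn": "step_arm", "kwargs": {
  "commands": "0 0 0 -4 0 0 0;0 0 0 -8 0 0 0;0 0 0 -12 0 0 0;0 0 0 -16 0 0 0;0 0 0 -20 0 0 0;0 0 0 -20 0 0 0;0 0 0 -20 0 0 0"
}}

```text
time_s: 57.93
eef_pos: [407.6, 293.9, 232.5]
ee_rot: [0.001, 0.807, 0.59, 0.002]
force: [-0.0, 1.0, -0.8]
grip_width: 0.201
grip_force: 39.5
```

```bash
python3 j.py
```

```text
[407.6 293.9 232.5] [[0.303, 0.953, 0.005], [0.953, -0.303, 0.002], [0.003, 0.004, -1.0]] [0.39 0.27 1.59 0.   1.27 0.7 ] 0.2012018821611631 39.54104661941528
[-54.45  36.92   0.71]
```

>>> {"fn": "step_arm", "kwargs": {
  "commands": "0 -2.5 1.7 0 0 0 0;0 -6 4 0 0 0 0;0 -54.4 36.9 0 0 0 0;0 -54.4 36.9 0 0 0 0;0 -54.4 36.9 0 0 0 0;0 -54.4 36.9 0 0 0 0;0 -54.4 36.9 0 0 0 0;0 -54.4 36.9 0 0 0 0;0 -54.4 36.9 0 0 0 0;0 -54.4 36.9 0 0 0 0;0 -54.4 36.9 0 0 0 0;0 -54.4 36.9 0 0 0 0;0 -54.4 36.9 0 0 0 0;0 -54.4 36.9 0 0 0 0;0 -54.4 36.9 0 0 0 0;0 -54.4 36.9 0 0 0 0;0 -54.4 36.9 0 0 0 0;0 -54.4 36.9 0 0 0 0;0 -54.4 36.9 0 0 0 0;0 -54.4 36.9 0 0 0 0"
}}

```text
time_s: 59.6
eef_pos: [593.8, -335.3, 230.0]
ee_rot: [-0.001, 0.807, 0.591, -0.0]
force: [-0.3, -0.2, -0.1]
grip_width: 0.198
grip_force: 39.6
```

```bash
python3 jj.py
```

```text
[ 593.8 -335.3  230. ] 0.198
[[0.302, 0.953, -0.001], [0.953, -0.302, 0.001], [0.001, -0.001, -1.0]]
jug [316. 175.] 0.79 [ 590.3 -334.9    0. ]
plug1 [318. 247.] 0.75 [ 593.  -334.9  199. ]
plug1 [328. 205.] 0.58 [ 604.8 -314.9  199. ]
[-0.11  0.09  3.08]
```

>>> {"fn": "step_arm", "kwargs": {
  "commands": "0 -0.1 0.1 1.5 0 0 0;0 -0.1 0.1 2.8 0 0 0;0 -0.1 0.1 3 0 0 0;0 -0.1 0.1 3 0 0 0;0.5 -0.1 0.1 3 0 0 0;0.5 -0.1 0.1 3 0 0 0;0.5 -0.1 0.1 3 0 0 0;0.5 -0.1 0.1 3 0 0 0;0.5 -0.1 0.1 0 0 0 0;0.5 -0.1 0.1 -4 0 0 0;0.5 -0.1 0.1 -7 0 0 0;0.5 -0.1 0.1 -7 0 0 0"
}}

```text
time_s: 60.75
eef_pos: [595.4, -338.6, 308.3]
ee_rot: [0.006, 0.807, 0.59, 0.002]
force: [0.5, 0.1, 1.4]
grip_width: 0.499
grip_force: 0.0
```

```bash
python3 nx.py; python3 -c "
from h import *
W,im=snap('wrist','j5');hsv=cv2.cvtColor(im,cv2.COLOR_RGB2HSV)
m=((hsv[...,0]>3)&(hsv[...,0]<18)&(hsv[...,1]>100)&(hsv[...,2]>40)).astype(np.uint8)
n,l,s,c=cv2.connectedComponentsWithStats(m)
print('mouth',proj(W,(594.5,-336.8,177)))
for i in range(1,n):
    if s[i,4]>15: print(s[i],c[i].round(),im[l==i].mean(0).round(),onz(W,c[i],20).round())
for n in ('scene','side'):
  a=capture(n);C=camera_model(n)
  h=cv2.cvtColor(a,cv2.COLOR_RGB2HSV);m=((h[...,0]>3)&(h[...,0]<18)&(h[...,1]>110)&(h[...,2]>90)).astype(np.uint8)
  k,l,s,c=cv2.connectedComponentsWithStats(m)
  for i in range(1,k):
    if s[i,4]>12: print(n,s[i].tolist(),onz(C,c[i],0).round()[:2])
  for l,z in (('pot',4),('cap',4),('pad',0),('dish',0),('union',0)):
    for x in spot_point(n,l)[:1]: print(n,l,round(x['score'],2),onz(C,x['xy'],z).round(1)[:2])
"
```

```text
[ 595.4 -338.6  308.3] [[0.303, 0.953, 0.01], [0.953, -0.303, -0.008], [-0.005, 0.011, -1.0]] [-0.69  0.67  0.8  -0.    1.66 -0.38]
wrist plug [319. 172.] 0.6 [ 602. -318.  177.]
wrist plug [324. 188.] 0.48 [ 602. -332.  177.]
wrist plug [311. 164.] 0.4 [ 598. -311.  177.]
side [316. 378.] 0.59 [298.7 401. ]
mouth (np.float64(319.18064656421694), np.float64(199.44799949781768))
[317 172  24  36 610] [328. 190.] [165. 102.  72.] [ 597. -369.   20.]
scene [480, 0, 6, 14, 26] [-647. -270.]
scene [481, 0, 10, 27, 55] [-629. -239.]
scene [459, 0, 41, 61, 432] [-459. -172.]
scene [454, 17, 12, 30, 87] [-461. -253.]
scene [483, 20, 35, 76, 608] [-401.  -40.]
scene [523, 20, 5, 10, 16] [-666.  -78.]
scene [418, 27, 5, 13, 31] [-339. -360.]
scene [484, 26, 15, 34, 98] [-479. -121.]
scene [517, 31, 7, 10, 20] [-596.  -60.]
scene [509, 42, 9, 16, 28] [-509.  -36.]
scene [632, 310, 3, 7, 13] [158. 758.]
scene [627, 318, 8, 9, 33] [185. 763.]
scene pot 0.89 [ 433.9 -142.4]
scene cap 0.94 [446.   16.5]
scene pad 0.89 [ 436.4 -154.2]
scene dish 0.84 [460.5   9.6]
scene union 0.62 [ 368.3 -334. ]
side [279, 217, 12, 3, 20] [659. -53.]
side [21, 276, 147, 124, 8388] [881. 587.]
side [316, 371, 43, 14, 57] [251. 364.]
side pot 0.96 [ 443.6 -154.3]
side cap 0.84 [444.6  -8.1]
side pad 0.75 [ 432.5 -141. ]
side dish 0.92 [449.8  -4.8]
side union 0.74 [435.9 358.8]
```

```bash
python3 -c "
from rig import *
print(finish_job())"
```

```text
the job is handed in; nothing more can be done
None
```

I handed the job in at about 61 s; the system gave no verdict, but my last camera readings show the collar at its red mark (about 1.2 rad), the pot upright on the mat, the cap in the dish, no plugs left on the bench after all five were dropped into the open jug, and no contact with the bystanders.

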